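Fit the temperature probe to the flask heater

ROBOT

A 6-joint arm with a two-finger parallel gripper is mounted at the origin on the work surface. World frame = base frame: x ahead of the robot, y to its left, z up, the work surface at z = 0. Lengths are in mm, angles in rad, forces in N, time in s.
With the tool pointing down it reaches from about 350 to 875 mm from the base axis. Payload 4.2 kg.
Tool frame: the origin (TCP) lies at the very end of the fingers, on their centre line; the grasp point (between the pads) lies 19 mm behind it (arm.tcp_to_grasp is the x of the grasp point in the tool frame, in mm); x points along the fingers, z is the direction in which the jaws open and shut, and the axes are right-handed (so a half turn about x gives the same grasp; the last joint's range is limited). The gripper opens to 85 mm and grips with 20 to 120 N. Pads are 22 mm wide; open, the fingers measure 114 mm over their backs; the gripper's body (76 mm by 85 mm) begins 54 mm behind the grasp point. The pads swing forward as they close: fully open they stand 13 mm farther back than shut.
Start: joints at [1.508, 0.385, 0.008, 0, -1.194, -0.259], TCP at [197.639, 592.906, 231.312] pointing down, gripper open.
Joint ranges: [-3.14, 3.14], [-1.21, 2.06], [-1.07, 1.41], [-3.16, 2.05], [-2.99, -0.16], [-3.1, 3.1]. Speed limits (rad/s): [2.79, 2.79, 3.14, 3.14, 3.14, 3.14].

INTERFACE

Orientations are given as a unit quaternion [x, y, z, w].
In Python, from bench import status, get_image, job, arm gives the robot as it stands.
- The arm moves only by the tool apply_moves, never from a script. Its argument "targets" is text: rows parted by semicolons, each of 5 numbers parted by spaces: the shift along the tool's x, y, z in mm, then the turn about the tool's x in degrees, then the gripper's target within -1 to 1 (shut at 1, half-way at 0, fully open at -1). In form: dx dy dz spin hand; .... A call has 1 to 10 rows; each row is the pose to reach, as a shift and turn from the pose commanded when the call began, along the tool's axes at that moment; what a row does not reach only later rows make up. A row lasts 1/12 s, in which the tool goes at most 41.7 mm and 7.16 degrees, less where a joint would pass 70% of its speed; a pose out of reach is approached as far as the arm can. A call with a gripper value outside its range is refused whole. The fingers move at their own pace and stop on an object; the grip force is fixed at half the most. Time passes only in rows, so rows that repeat a pose let the fingers close. It gives the time, the measured TCP pose, the force and the opening at its end, in the units of the state.
- status.read_state(): the state, without advancing time (a new reading comes with each control period).
- get_image(name): name is "side" or "top"; returns a dict with "img" (400x640x3 uint8, red, green, blue), "mtx" (3x3 intrinsics, pixels), "world_from_camera" (4x4, takes a point from camera to world coordinates). Camera axes: x right, y down, z forward; pixel columns grow to the right and rows downward; lengths in mm; the calibration is good to about 2 mm. A picture is of the moment at which its call begins. There is no depth.
- job.job_done(): hands the job in, once; it reports no verdict.
The state is a dict: "clock": time; "joints": joint angles; "joint_vel": joint speeds; "joint_efforts": joint torques, N m; "position": TCP position; "ee_rot": TCP orientation; "contact_force": force on the tool from outside, world axes, zero at the start; "wrist_torque": the same for the moment, N m; "gripper_width": finger opening in mm.
Only numpy, scipy, OpenCV 4.12 (cv2) and the standard library are available. Lean on these libraries where they do the work, as an engineer would, in place of code of your own. Each camera call takes 0.05 s, during which the arm holds its last target.

TASK

Pull the blanking plug out of the slanted port at the front of the flask heater and park it upright, fully down, in the empty hole of the low cork stand. Then take the temperature probe from the tall cork stand and push it into the slanted port until its collar sits on the mouth, let go of it, and only then flip the heater's toggle switch all the way over to the back. Leave the ring, vial and bottles standing where they are.

Things in the scene. Friction and masses are not known exactly. Their poses are not given: they have to be found in the camera images.
- heater: fixed flask heater: white housing 240 (x) by 260 (y) by 62 mm high; at x +60, y +72 an aluminium block (104 mm across, top at 105 mm) and a round flask, stopper top at 235 mm. Origin: centre of the underside; front (-x) faces the robot, z up. Before its centre a square boss (40 by 40, 62 mm long) leans 25 degrees to the front, with the port in its upper end
- port_mouth (a point): centre of the slanted port's mouth, at x -50, y 0, z 130 mm in the heater's frame. Its z is the port's axis, pointing out: up and to the heater's front, 25 degrees from vertical; its y is the heater's y. Hole 15 mm wide for the first 4 mm, then 10.5 mm, 58 mm deep; the mouth face is a flat 40 mm square
- plug: blanking plug, about 40 g, at the start fully home in the slanted port. Origin: rounded tip of its stem; z runs from there to the grip. Steel stem 8 mm thick, 32 mm long; steel collar 24 mm across (z 32 to 36); white round grip 19 mm thick (z 36 to 78). In the low stand its collar rests on the top
- probe: temperature probe, about 60 g, at the start upright in the tall stand. Origin: rounded tip of its stem; z runs from there to the grip. Steel stem 8 mm thick, 55 mm long; steel collar 24 mm across (z 55 to 59); black round grip 16 mm thick (z 59 to 111) with a slim end to 117. Seated in the port, its collar rests on the mouth face
- tall_stand: cork block 64 by 64 by 66 mm high, fixed to the bench, which holds the probe. Origin: centre of the underside. Hole in the middle of the top, 16 mm wide for 4 mm, then 11 mm wide, 60 mm deep; the probe's collar rests on the top
- low_stand: cork block 64 by 64 by 42 mm high, fixed to the bench, with an empty hole. Origin: centre of the underside
- low_stand_hole (a point): centre of the mouth of the empty hole, in the middle of the low stand's top, 42 mm above the bench. The hole is 16 mm wide for 4 mm, then 11 mm wide, 38 mm deep
- power (a joint): toggle switch on the heater's deck at x -60, y -85 mm in the heater's frame: 0 rad leaning to the heater's front, as off; 1.0 rad leaning to the back, as on. It moves with light friction (under 5 N at its tip) and stays where it is left; it starts between 0 and 0.15
- power_tip (a point): end of the toggle's ball-ended steel stick, which stands 50 mm out from its pivot and rises above the deck beside the port: carry parts over it, not through it
- cork_ring: bystander: loose cork flask ring 90 mm across, 24 mm high; origin at the centre of its underside
- vial: bystander: loose small capped vial 28 mm wide, 55 mm high; origin at the centre of its underside
- reagent: bystander: loose amber bottle 68 mm wide, 150 mm high; origin at the centre of its underside
- wash_bottle: bystander: loose white bottle 70 mm wide, 170 mm high; origin at the centre of its underside
Not all that is in view belongs to the job. What is shaped like the probe but red is not meant.

How it is judged:
By the outcome, as a careful person would: the job done as asked, in the order asked, and still so for the second after the job is handed in, with the robot touching nothing.
It also fails if it takes over 72 s, if anything falls off the work surface, if the arm or the gripper's body presses on something with over 40 N, if the wrist force passes 120 N, or if a joint passes its speed limit or range.

## Working session

There is one attempt and no reset: what is moved stays moved. The work goes in short steps, Python scripts to look and compute and a tool call to move; the robot and the scene stay as the last step left them, time stands still between calls to the robot, and variables do not carry over. Pictures are saved under pics/ and viewed, and the job is handed in when it is done.

Besides the shell and the picture viewer there is one more tool, called after "Request:" as a command line: name --argument value ..., lists and objects as JSON in quotes. apply_moves: Moves the arm, as the interface text tells. Its arguments: {"type":"object","properties":{"targets":{"type":"string"}},"required":["targets"]}

```bash
ls; mkdir -p pics; python3 - <<'E'
from bench import status,get_image,job,arm
import cv2
print(status.read_state()); print([a for a in dir(arm) if a[0]!='_'])
for n in('side','top'):
    d=get_image(n); cv2.imwrite(f'pics/{n}0.png',d['img'][:,:,::-1]); print(n,d['mtx'],d['world_from_camera'])
E
```

```text
pics
{'clock': 0.0, 'joints': array([ 1.50759611e+00,  3.85590981e-01,  6.62969547e-03, -5.07083787e-04,
       -1.19396228e+00, -2.58589242e-01]), 'joint_vel': array([ 5.41752921e-04,  3.60779143e-04,  1.06910298e-03, -8.66594425e-04,
       -8.38684274e-04,  4.15513859e-06]), 'joint_efforts': array([-8.42483178e-05, -3.92286372e+01,  1.88398951e+01,  4.18624967e+00,
       -4.71959080e-03, -3.64943617e-06]), 'position': array([197.46769715, 592.38350682, 230.20109463]), 'ee_rot': array([-0.57307507, -0.41291216,  0.57428738, -0.41386291]), 'contact_force': array([-1.29948223,  0.23799944,  0.01380907]), 'wrist_torque': array([ 0.03983847,  0.01724268, -0.00953401]), 'gripper_width': 85.26242926086931}
['IKError', 'tcp_to_grasp']
side [[444.81771673   0.         320.90751372]
 [  0.         444.81771673 195.36331398]
 [  0.           0.           1.        ]] [[ 7.78983737e-01 -3.18261225e-01  5.40272274e-01  3.78911776e+01]
 [-6.27042934e-01 -3.97059568e-01  6.70194642e-01 -5.93355219e+02]
 [ 1.22330836e-03 -8.60844639e-01 -5.08866399e-01  5.69083670e+02]
 [ 0.00000000e+00  0.00000000e+00  0.00000000e+00  1.00000000e+00]]
top [[410.94833346   0.         317.10791486]
 [  0.         410.94833346 192.32950414]
 [  0.           0.           1.        ]] [[-2.25935329e-02 -9.98270876e-01  5.42659301e-02  4.57571353e+02]
 [-9.99068821e-01  2.45406035e-02  3.54859027e-02 -2.02015020e+01]
 [-3.67562618e-02 -5.34136469e-02 -9.97895766e-01  9.21441142e+02]
 [ 0.00000000e+00  0.00000000e+00  0.00000000e+00  1.00000000e+00]]
```

View pics/side0.png

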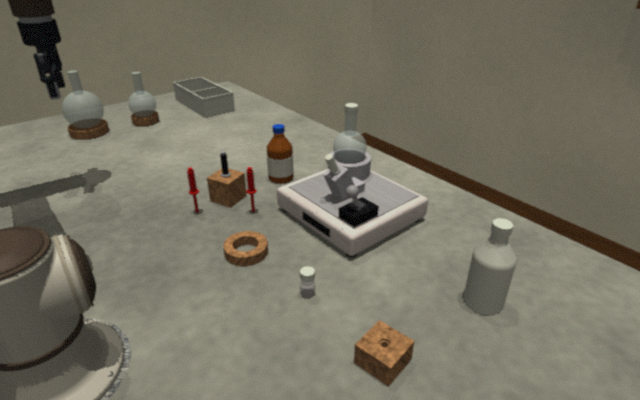

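View pics/top0.png

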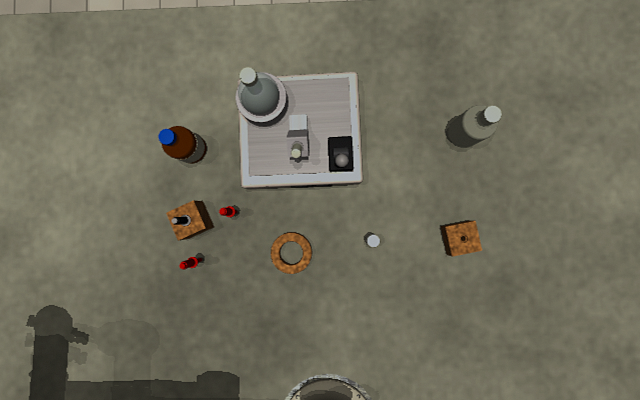

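Side view: the low stand is at (384,350), the tall stand with the black-gripped probe at (226,180), red look-alikes at (193,185) and (251,185), and the port/plug near (336,165). Top view: the low stand is at (463,238), the probe at (181,220), the reds at (228,211) and (190,263), the plug at (296,153), and the toggle at (341,158). 

Next I'll take close crops of the candidates.

```bash
python3 - <<'E'
import cv2,numpy as np
s=cv2.imread('pics/side0.png');t=cv2.imread('pics/top0.png')
def crop(im,x,y,w,h,k): return cv2.resize(im[y:y+h,x:x+w],None,fx=k,fy=k,interpolation=cv2.INTER_CUBIC)
cv2.imwrite('pics/c1.png',np.hstack([crop(s,270,95,160,160,2.5),crop(t,230,60,140,140,400/140)]) )
cv2.imwrite('pics/c2.png',np.vstack([np.hstack([crop(s,180,140,100,75,4),crop(t,150,190,100,75,4)]),np.hstack([crop(s,335,315,100,75,4),crop(t,420,200,100,75,4)])]))
E
```

```text
(no output)
```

View pics/c1.png

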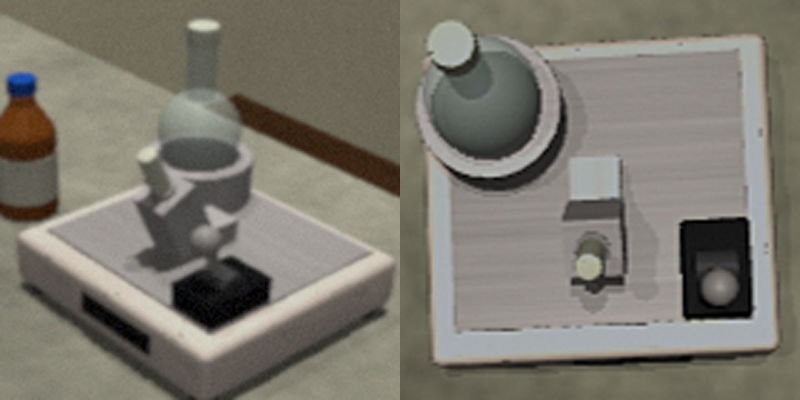

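View pics/c2.png

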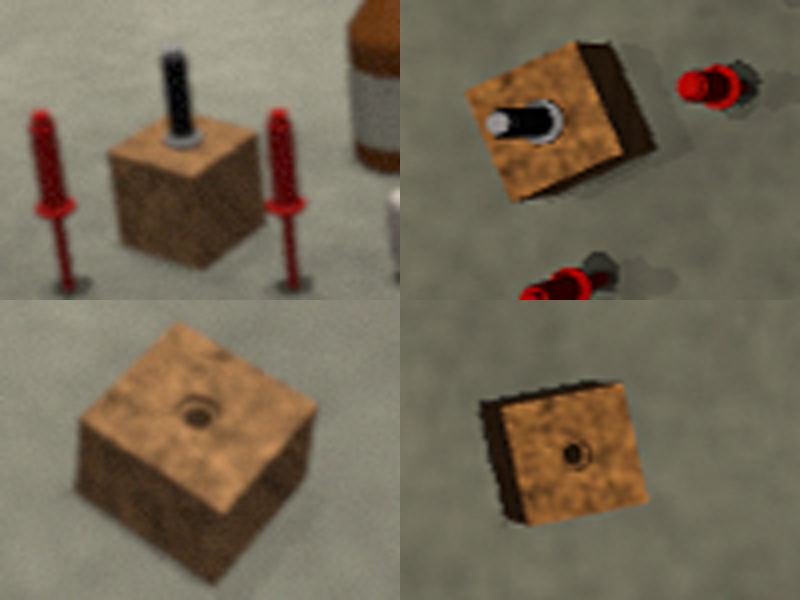

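```bash
cat > h.py <<'E'
import numpy as np,cv2
from bench import status,get_image,job,arm
from scipy.spatial.transform import Rotation as R
def ray(d,u,v):
    K=d['mtx'];T=d['world_from_camera'];r=T[:3,:3]@np.linalg.solve(K,[u,v,1.]);return T[:3,3],r/np.linalg.norm(r)
def plane(d,u,v,z):
    o,r=ray(d,u,v);return o+r*(z-o[2])/r[2]
def tri(d1,p1,d2,p2):
    o1,r1=ray(d1,*p1);o2,r2=ray(d2,*p2)
    s=np.linalg.lstsq(np.c_[r1,-r2],o2-o1,rcond=None)[0];a=o1+r1*s[0];b=o2+r2*s[1];return (a+b)/2,np.linalg.norm(a-b)
def proj(d,P):
    T=np.linalg.inv(d['world_from_camera']);p=T[:3,:3]@np.asarray(P,float)+T[:3,3];q=d['mtx']@p;return q[:2]/q[2]
E
python3 - <<'E'
from h import *
s=get_image('side');t=get_image('top')
I=t['img'];g=cv2.cvtColor(I,cv2.COLOR_RGB2GRAY);hsv=cv2.cvtColor(I,cv2.COLOR_RGB2HSV)
m=((g>150)&(hsv[...,1]<60)).astype(np.uint8)*255
m[:, :228]=0;m[:,375:]=0;m[:68]=0;m[195:]=0
m=cv2.morphologyEx(m,cv2.MORPH_OPEN,np.ones((3,3)))
pts=cv2.findNonZero(m);h=cv2.convexHull(pts)
print('rect',cv2.boxPoints(cv2.minAreaRect(h)))
for p in cv2.boxPoints(cv2.minAreaRect(h)): print(plane(t,*p,62).round(1))
# cork stands
ck=((hsv[...,0]>5)&(hsv[...,0]<22)&(hsv[...,1]>90)&(hsv[...,2]>95)).astype(np.uint8)*255
for (x0,x1,y0,y1,z) in((160,215,190,245,66),(435,490,215,262,42),(265,320,225,280,24)):
    k=np.zeros_like(ck);k[y0:y1,x0:x1]=ck[y0:y1,x0:x1]
    k=cv2.morphologyEx(k,cv2.MORPH_CLOSE,np.ones((5,5)))
    r=cv2.minAreaRect(cv2.convexHull(cv2.findNonZero(k)));print(z,r,plane(t,*r[0],z).round(1))
    B=[plane(t,*p,z)[:2] for p in cv2.boxPoints(r)];print(np.round(B,1).tolist())
m=((hsv[...,0]>5)&(hsv[...,0]<22)&(hsv[...,1]>90)).astype(np.uint8)
print('hole',plane(t,463,238.2,42))
# side/top triangulations from crop estimates
f1=lambda x,y:(270+x/2.5,95+y/2.5); f2=lambda x,y:(230+(x-400)/2.857,60+y/2.857)
print('plugtop',tri(s,f1(147,157),t,f2(588,266)))
print('ball',tri(s,f1(205,237),t,f2(718,286)))
print('probe top',tri(s,(180+174/4,140+53/4),t,(150+98/4,190+122/4)))
print('probe collar',tri(s,(180+183/4,140+137/4),t,(150+145/4,190+122/4)))
print('hole',tri(s,(335+200/4,315+112/4),t,(420+174/4,200+154/4)))
E
```

```text
rect [[236.28194   68.34303 ]
 [355.97885   63.023167]
 [361.2179   180.90141 ]
 [241.52097  186.22128 ]]
[775.  177.9  62. ]
[777.3 -78.5  62. ]
[526.  -82.4  62. ]
[521.1 169.8  62. ]
66 ((185.2592010498047, 220.11334228515625), (30.657386779785156, 31.136409759521484), 64.79888153076172) [452.4 289.   66. ]
[[468.6, 332.9], [495.2, 272.6], [436.3, 245.3], [409.8, 305.2]]
42 ((463.570556640625, 238.31765747070312), (31.23798179626465, 31.346446990966797), 77.47119140625) [ 400.9 -295.1   42. ]
[[426.6, -257.1], [439.5, -321.5], [375.4, -332.7], [362.5, -268.7]]
24 ((290.0, 253.0), (40.0, 40.0), 90.0) [375.6  73.7  24. ]
[[419.9, 116.7], [418.1, 29.2], [331.7, 31.1], [333.2, 118.2]]
hole [ 401.19968038 -293.88018933   42.        ]
plugtop (array([572.42488038,  44.26446595, 167.63506077]), np.float64(0.4886901858768505))
ball (array([561.73343538, -40.43675519, 133.06391605]), np.float64(0.733888947831086))
probe top (array([453.68367533, 288.79485223, 123.35352651]), np.float64(2.8841871973415527))
probe collar (array([452.09973176, 285.19935486,  69.61243143]), np.float64(1.2493887860513033))
hole (array([ 400.83886556, -295.42410408,   41.30057799]), np.float64(0.9028192730348549))
```

```bash
python3 - <<'E'
from h import *
t=get_image('top');s=get_image('side')
g=cv2.GaussianBlur(cv2.cvtColor(t['img'],cv2.COLOR_RGB2GRAY),(3,3),0).astype(float)
def edge(axis,rng,lo,hi,sign):
    P=[]
    for c in rng:
        l=g[lo:hi,c] if axis=='v' else g[c,lo:hi]
        d=np.diff(l)*sign;i=int(np.argmax(d))
        o=0
        if 0<i<len(d)-1: 
            den=d[i-1]-2*d[i]+d[i+1];o=.5*(d[i-1]-d[i+1])/den if den else 0
        q=lo+i+.5+o;P.append((c,q) if axis=='v' else (q,c))
    P=np.array(P);vx=cv2.fitLine(P.astype(np.float32),cv2.DIST_HUBER,0,.01,.01).ravel()
    return vx,P
E={'front':edge('v',range(255,350),178,195,-1),'back':edge('v',range(295,345),65,82,1),'left':edge('h',range(125,175),234,250,1),'right':edge('h',range(85,175),350,370,-1)}
for k,(l,P) in E.items():
    a=plane(t,l[2],l[3],62);b=plane(t,l[2]+50*l[0],l[3]+50*l[1],62);d=b-a
    print(k,a.round(1),'yaw',(np.degrees(np.arctan2(d[1],d[0]))%90).round(2))
for n,d,a in(('side',s,(315,130,70,55)),('top',t,(275,105,50,75))):
    x,y,w,h=a;cv2.imwrite(f'pics/z_{n}.png',cv2.resize(d['img'][y:y+h,x:x+w,::-1],None,fx=8,fy=8,interpolation=cv2.INTER_CUBIC))
E
```

```text
front [521.3  57.8  62. ] yaw 1.03
back [756.7  13.8  62. ] yaw 1.12
left [599.3 171.9  62. ] yaw 0.8
right [653.9 -80.5  62. ] yaw 1.22
```

View pics/z_side.png

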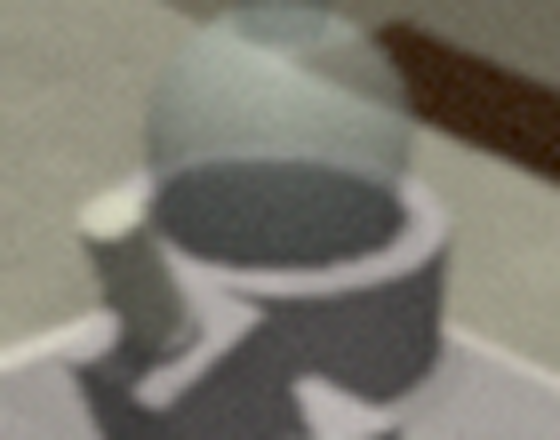

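View pics/z_top.png

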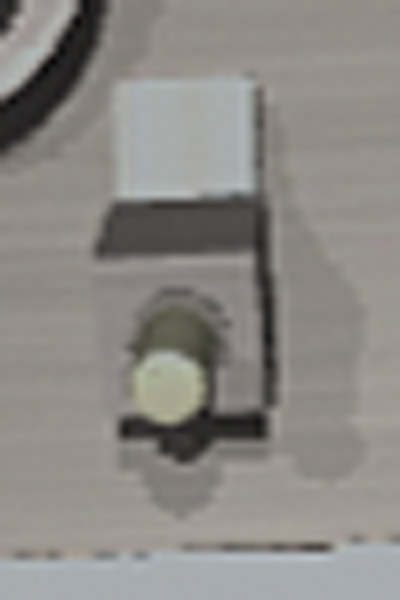

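```bash
cat >> h.py <<'E'
HC=np.array([638.9,45.9,0]);HY=np.radians(1.05)
RZ=R.from_euler('z',HY).as_matrix()
def hw(x,y,z): return HC+RZ@np.array([x,y,z],float)
AX=RZ@np.array([-np.sin(np.radians(25)),0,np.cos(np.radians(25))])
MOUTH=hw(-50,0,130)
E
python3 - <<'E'
from h import *
t=get_image('top');s=get_image('side')
print('plugtop',tri(s,(329,157.1),t,(295.9,153.2)), 'pred',MOUTH+46*AX)
a=np.radians(25)
C=[hw(-50+u*np.cos(a),v,130+u*np.sin(a)) for u,v in((-20,-20),(-20,20),(20,20),(20,-20))]
top=[MOUTH+46*AX+9.5*(np.cos(q)*(RZ@[0,1,0])+np.sin(q)*(RZ@[np.cos(a),0,np.sin(a)])) for q in np.linspace(0,6.28,30)]
stop=[hw(-60,-85,62)]
for n,d,(x,y,w,h) in(('side',s,(315,130,70,55)),('top',t,(275,105,50,75))):
    im=cv2.resize(d['img'][y:y+h,x:x+w,::-1],None,fx=8,fy=8,interpolation=cv2.INTER_CUBIC)
    for L,c in((C,(0,0,255)),(top,(0,255,0))):
        P=np.array([((proj(d,p)-[x,y]+.5)*8) for p in L]).astype(np.int32);cv2.polylines(im,[P],True,c,1)
    cv2.imwrite(f'pics/o_{n}.png',im)
a=cv2.imread('pics/o_side.png');b=cv2.imread('pics/o_top.png');b=cv2.resize(b,(293,440));cv2.imwrite('pics/o.png',np.hstack([a[:,:500],b]))
E
```

```text
plugtop (array([572.17542242,  43.76662451, 169.47909871]), np.float64(1.0259014832977946)) pred [569.4712201  44.6275087 171.6901582]
```

View pics/o.png

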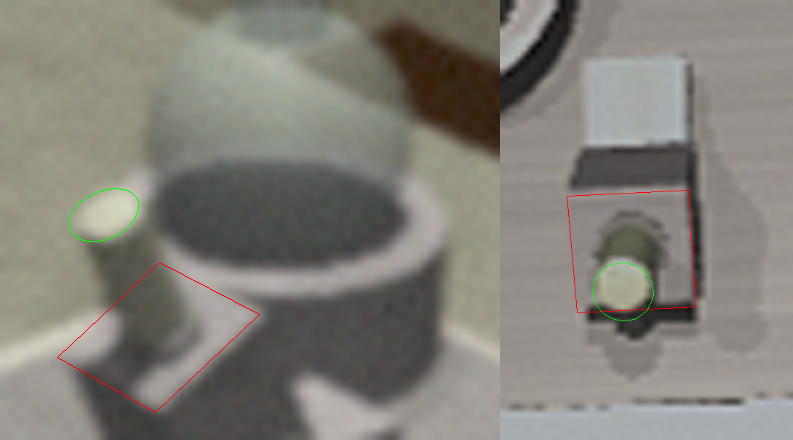

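Overlays agree with the images to within about 1–2 mm. The candidates for the probe are the black one in the cork stand at side (224,163)/top (181,220), and the red ones at (193,185) and (251,185). I choose the black one, which sits in the cork block, and the crop confirmed it. The tool can't tilt, so I'll turn the parts in the pinch (jaws along heater y) by levering them with the stem tip in a hole.

```bash
cat >> h.py <<'E'
def go(P,yawaxis=None,q=None):
    """shift in tool axes from present pose to put TCP at P; spin so tool z is along yawaxis(2d)"""
    st=status.read_state();M=R.from_quat(st['ee_rot']).as_matrix()
    sh=M.T@(np.asarray(P)-st['position'])
    print('pos',st['position'].round(1),'axes x',M[:,0].round(3),'y',M[:,1].round(3),'z',M[:,2].round(3),'w',round(st['gripper_width'],1),'F',st['contact_force'].round(1),'t',round(st['clock'],2))
    print('shift',sh.round(1))
    if yawaxis is not None:
        a=np.array([*yawaxis,0.]);
        ang=np.degrees(np.arctan2(M[:,2][0]*0+np.dot(np.cross(M[:,2],a),M[:,0]),np.dot(M[:,2],a)));print('spin',ang)
    return sh
E
python3 - <<'E'
from h import *
y=RZ[:2,1]
g=np.array([589.4,44.7,130])+28*AX
print('grasp',g)
go(g+[0,0,-19+80],y);go(g,-y)
t=get_image('top')
for p in((228,211),(190,263)):print(plane(t,*p,100))
E
```

```text
grasp [577.56867567  44.48315538 155.37661804]
pos [197.6 592.8 231.1] axes x [-0. -0. -1.] y [ 0.949 -0.316  0.   ] z [-0.316 -0.949  0.   ] w 85.3 F [ 0.1  0.3 -0. ] t 0.4
shift [ 14.9 533.9 400. ]
spin 160.5109747790534
pos [197.6 592.8 231.1] axes x [-0. -0. -1.] y [ 0.949 -0.316  0.   ] z [-0.316 -0.949  0.   ] w 85.3 F [ 0.1  0.3 -0. ] t 0.4
shift [ 75.9 533.9 400. ]
spin -19.4890252209466
[469.00357817 189.41821446 100.        ]
[366.47911101 267.48658006 100.        ]
```

Request:
apply_moves --targets "0 31 23 -2 -1; 0 62 46 -4 -1; 0 93 70 -6 -1; 0 125 94 -8 -1; 0 156 117 -10 -1; 0 187 140 -12 -1; 0 218 163 -14 -1; 0 249 187 -16 -1; 0 281 210 -18 -1; 0 312 234 -19.5 -1"

```text
clock: 1.28
position: [420.4, 270.7, 231.8]
ee_rot: [0.495, 0.505, -0.494, 0.505]
contact_force: [0.8, 0.2, -0.4]
gripper_width: 85.4
```

```bash
python3 - <<'E'
from h import *
y=RZ[:2,1]
g=np.array([589.4,44.7,130])+28*AX
go(g+[0,0,-19+60],-y)
E
```

```text
pos [420.4 270.7 231.8] axes x [ 0.001  0.001 -1.   ] y [1.    0.021 0.001] z [ 0.021 -1.    -0.001] w 85.4 F [ 0.8  0.2 -0.4] t 1.28
shift [ 35.3 152.4 229.4]
spin 0.1297557176136204
```

Request:
apply_moves --targets "0 19 29 0 -1; 0 38 57 0 -1; 0 57 86 0 -1; 0 76 115 0 -1; 0 95 143 0 -1; 0 114 172 0 -1; 0 133 200 0 -1; 0 152 229 0 -1; 0 152 229 0 -1; 0 152 229 0 -1"

```text
clock: 2.12
position: [576.4, 44.5, 230.8]
ee_rot: [0.496, 0.504, -0.496, 0.504]
contact_force: [0.7, 1.1, -0.5]
gripper_width: 85.5
```

```bash
python3 - <<'E'
from h import *
y=RZ[:2,1]
g=np.array([589.4,44.7,130])+28*AX
go(g+[0,0,-19],-y)
for n in('side','top'):
    d=get_image(n);x,y,w,h=((270,60,130,130),(230,80,130,130))[n=='top'];cv2.imwrite(f'pics/a_{n}.png',cv2.resize(d['img'][y:y+h,x:x+w,::-1],(400,400),interpolation=cv2.INTER_CUBIC))
cv2.imwrite('pics/a.png',np.hstack([cv2.imread(f'pics/a_{n}.png') for n in('side','top')]))
E
```

```text
pos [576.4  44.5 230.8] axes x [-0.001 -0.    -1.   ] y [ 1.     0.015 -0.001] z [ 0.015 -1.     0.   ] w 85.5 F [ 0.7  1.1 -0.5] t 2.12
shift [94.4  1.2  0. ]
spin -0.18299759143862124
```

View pics/a.png

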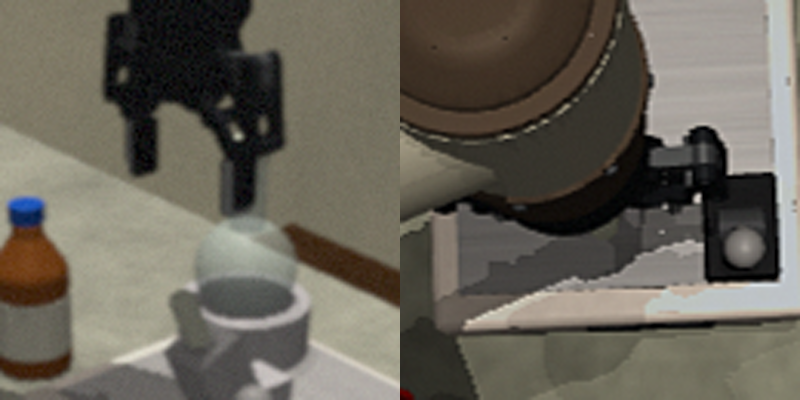

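The side view shows open jaws above the plug, with the plug at about crop (185,320) and the fingers straddling it. I'm going down.

Request:
apply_moves --targets "20 1 0 0 -1; 40 1 0 0 -1; 60 1 0 0 -1; 75 1 0 0 -1; 88 1 0 0 -1; 94 1 0 0 -1; 94 1 0 0 -1"

```text
clock: 2.8
position: [575.6, 46.9, 136.1]
ee_rot: [0.494, 0.506, -0.496, 0.504]
contact_force: [0.4, 0.5, 0.5]
gripper_width: 85.3
```

```bash
python3 - <<'E'
from h import *
g=np.array([589.4,44.7,130])+28*AX
go(g+[0,0,-19],-RZ[:2,1])
d=get_image('side');x,y,w,h=(280,60,130,130);cv2.imwrite('pics/b.png',cv2.resize(d['img'][y:y+h,x:x+w,::-1],(585,585),interpolation=cv2.INTER_CUBIC))
E
```

```text
pos [575.6  46.9 136.1] axes x [-0.003 -0.001 -1.   ] y [ 1.     0.02  -0.003] z [ 0.02  -1.     0.001] w 85.3 F [0.4 0.5 0.5] t 2.8
shift [-0.3  2.   2.5]
spin 0.1064083193005715
```

View pics/b.png

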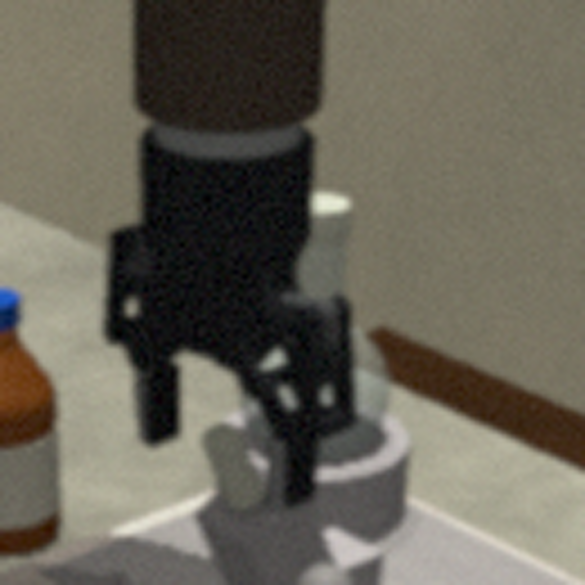

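Request:
apply_moves --targets "0 2 1 0 -1; 0 2 1 0 0.2; 0 2 1 0 1; 0 2 1 0 1; 0 2 1 0 1; 0 2 1 0 1; 0 2 1 0 1; 0 2 1 0 1"

```text
clock: 3.52
position: [578.9, 45.1, 137.7]
ee_rot: [0.495, 0.505, -0.495, 0.505]
contact_force: [-0.4, 0.7, 2.3]
gripper_width: 17.6
```

```bash
python3 - <<'E'
from h import *
g=np.array([589.4,44.7,130])+28*AX
go(g+[0,0,-19],-RZ[:2,1])
print(status.read_state()['position'])
d=get_image('side');x,y,w,h=(280,60,130,130);cv2.imwrite('pics/b2.png',cv2.resize(d['img'][y:y+h,x:x+w,::-1],(585,585),interpolation=cv2.INTER_CUBIC))
E
```

```text
pos [578.9  45.1 137.7] axes x [ 0. -0. -1.] y [1.    0.019 0.   ] z [ 0.019 -1.     0.   ] w 17.6 F [-0.4  0.7  2.3] t 3.52
shift [ 1.3 -1.4  0.6]
spin 0.016558085002140926
[578.91623774  45.08251558 137.66174873]
```

View pics/b2.png

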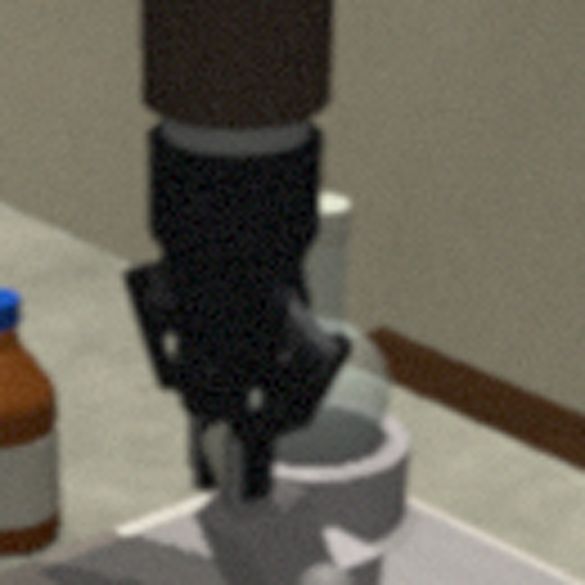

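Gripped: width is 17.6 mm and lateral force is small. I'll pull 25 mm along the port axis, leaving the tip about 7 mm inside.

Request:
apply_moves --targets "-4.5 -2.1 0 0 1; -9 -4.2 0 0 1; -13.6 -6.3 0 0 1; -18 -8.5 0 0 1; -22.7 -10.6 0 0 1; -22.7 -10.6 0 0 1"

```text
clock: 4.07
position: [568.5, 45.1, 161.5]
ee_rot: [0.496, 0.504, -0.495, 0.505]
contact_force: [-0.7, -0.7, -0.4]
gripper_width: 17.8
```

```bash
python3 - <<'E'
from h import *
go([0,0,0])
d=get_image('side');x,y,w,h=(280,60,130,130);cv2.imwrite('pics/b3.png',cv2.resize(d['img'][y:y+h,x:x+w,::-1],(585,585),interpolation=cv2.INTER_CUBIC))
E
```

```text
pos [568.5  45.1 161.5] axes x [ 0.002  0.001 -1.   ] y [1.    0.019 0.002] z [ 0.019 -1.    -0.001] w 17.8 F [-0.7 -0.7 -0.4] t 4.07
shift [ 160.2 -569.6   34.5]
```

View pics/b3.png

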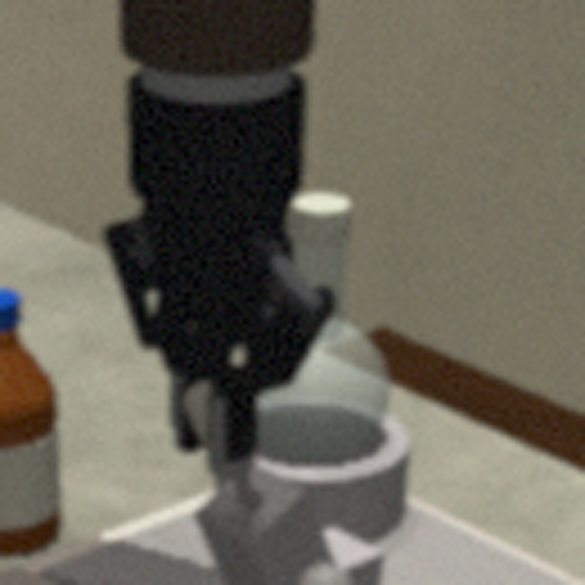

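The plug is mostly withdrawn with its stem tip still in the port. Next I arc it upright about the tip.

Request:
apply_moves --targets "-1 2.4 0 0 1; -1.7 4.8 0 0 1; -3.1 9.8 0 0 1; -4.2 14.9 0 0 1; -4.9 20.1 0 0 1; -5 25.4 0 0 1; -5 28 0 0 1; -5 28 0 0 1"

```text
clock: 4.78
position: [588.7, 44.8, 162.0]
ee_rot: [0.49, 0.509, -0.501, 0.5]
contact_force: [-14.3, 3.0, 4.2]
gripper_width: 17.6
```

```bash
python3 - <<'E'
from h import *
go([0,0,0])
d=get_image('side');x,y,w,h=(280,60,130,130);cv2.imwrite('pics/b4.png',cv2.resize(d['img'][y:y+h,x:x+w,::-1],(585,585),interpolation=cv2.INTER_CUBIC))
E
```

```text
pos [588.7  44.8 162. ] axes x [-0.021 -0.002 -1.   ] y [ 1.     0.017 -0.021] z [ 0.017 -1.     0.002] w 17.6 F [-14.3   3.    4.2] t 4.78
shift [ 174.2 -585.9   34.6]
```

View pics/b4.png

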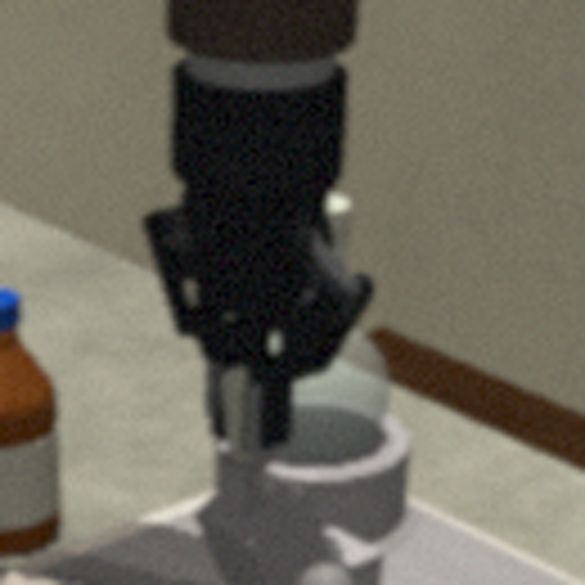

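Request:
apply_moves --targets "-2 3 0 0 1; -3 6 0 0 1; -3 9 0 0 1; -3 9 0 0 1; -3 9 0 0 1"

```text
clock: 5.25
position: [599.3, 45.0, 164.1]
ee_rot: [0.491, 0.508, -0.5, 0.5]
contact_force: [-8.3, 1.7, -3.6]
gripper_width: 17.6
```

```bash
python3 - <<'E'
from h import *
go([0,0,0])
d=get_image('side');x,y,w,h=(280,60,130,130);cv2.imwrite('pics/b5.png',cv2.resize(d['img'][y:y+h,x:x+w,::-1],(585,585),interpolation=cv2.INTER_CUBIC))
E
```

```text
pos [599.3  45.  164.1] axes x [-0.017 -0.002 -1.   ] y [ 1.     0.017 -0.017] z [ 0.017 -1.     0.002] w 17.6 F [-8.3  1.7 -3.6] t 5.25
shift [ 174.1 -597.2   34.7]
```

View pics/b5.png

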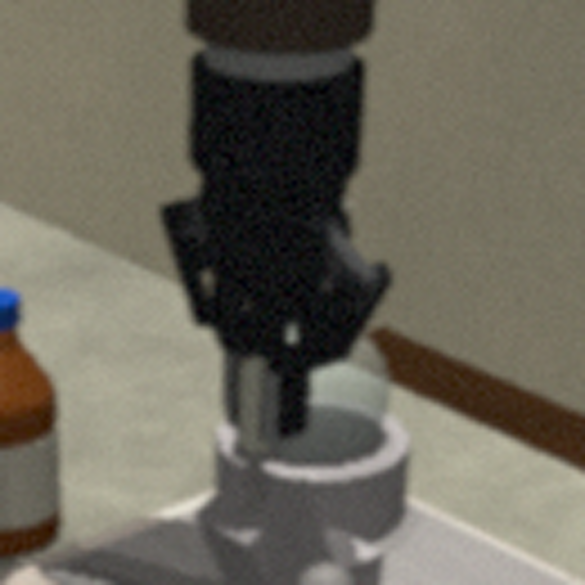

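Request:
apply_moves --targets "-10 -1 0 0 1; -30 -3 0 0 1; -55 -4 0 0 1; -80 -4 0 0 1; -80 -4 0 0 1; -80 -4 0 0 1"

```text
clock: 5.8
position: [602.8, 45.9, 250.3]
ee_rot: [0.497, 0.504, -0.494, 0.506]
contact_force: [0.4, 0.3, -0.9]
gripper_width: 17.6
```

```bash
python3 - <<'E'
from h import *
go([0,0,0])
d=get_image('side');x,y,w,h=(280,20,130,130);cv2.imwrite('pics/b6.png',cv2.resize(d['img'][y:y+h,x:x+w,::-1],(585,585),interpolation=cv2.INTER_CUBIC))
E
```

```text
pos [602.8  45.9 250.3] axes x [ 0.006  0.001 -1.   ] y [1.    0.019 0.006] z [ 0.019 -1.    -0.001] w 17.6 F [ 0.4  0.3 -0.9] t 5.8
shift [ 246.9 -605.    35. ]
```

View pics/b6.png

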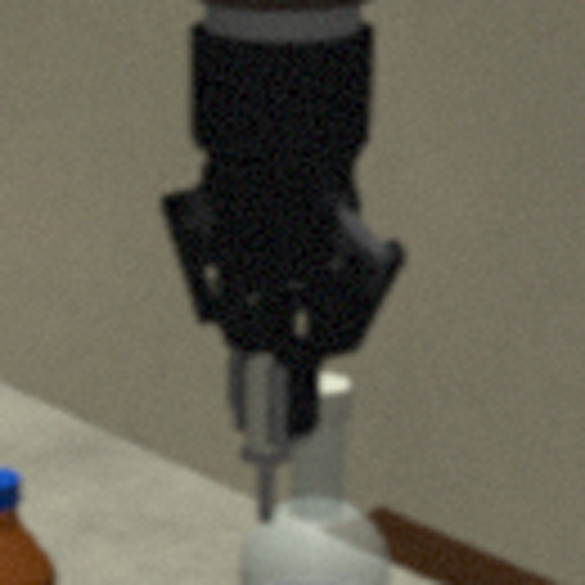

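The plug now hangs close to upright, with its tip at crop (266,520). I'll measure its tilt on the gripper's mid-plane (y≈45).

```bash
cat >> h.py <<'E'
def yplane(d,u,v,y0):
    o,r=ray(d,u,v);return o+r*(y0-o[1])/r[1]
E
python3 - <<'E'
from h import *
d=get_image('side');f=lambda a,b:(280+a/4.5-.4,20+b/4.5-.4)
for p in((266,520),(264,459),(270,357),(265,455)):print(yplane(d,*f(*p),45.5).round(1))
st=status.read_state();print(st['position'])
x,y,w,h=(315,90,50,50);cv2.imwrite('pics/b7.png',cv2.resize(d['img'][y:y+h,x:x+w,::-1],(600,600),interpolation=cv2.INTER_CUBIC))
E
```

```text
[599.7  45.5 210.5]
[597.6  45.5 240.4]
[599.8  45.5 287.1]
[598.2  45.5 242.2]
[601.1957006   45.55706958 247.43193344]
```

View pics/b7.png

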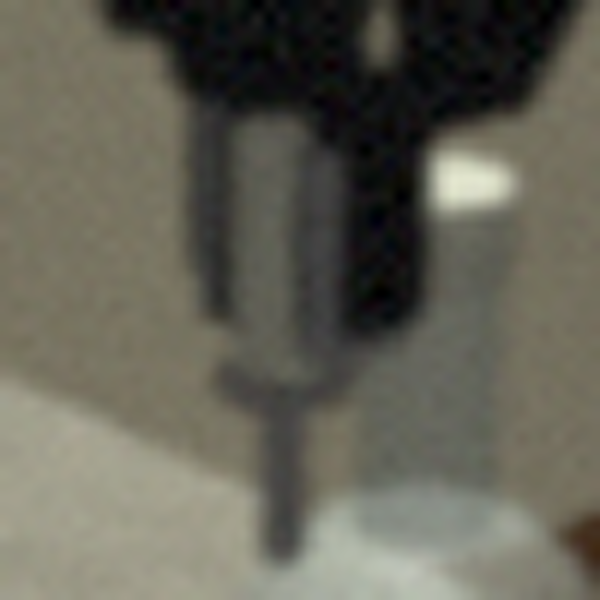

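```bash
python3 - <<'E'
from h import *
go([402.5,-294.5,42+38+30])
E
```

```text
pos [601.2  45.6 247.4] axes x [-0.  0. -1.] y [ 1.     0.018 -0.   ] z [ 0.018 -1.    -0.   ] w 17.8 F [ 0.1  0.1 -1.2] t 5.9
shift [ 137.5 -204.8  336.4]
```

Request:
apply_moves --targets "0 -20 34 0 1; 0 -41 67 0 1; 0 -61 101 0 1; 0 -82 135 0 1; 0 -102 168 0 1; 20 -123 202 0 1; 45 -143 235 0 1; 70 -164 269 0 1; 95 -185 303 0 1; 110 -205 336 0 1"

```text
clock: 6.73
position: [408.4, -280.9, 142.9]
ee_rot: [0.495, 0.506, -0.496, 0.504]
contact_force: [0.5, -0.5, -0.8]
gripper_width: 17.2
```

Request:
apply_moves --targets "20 0 0 0 1; 20 0 0 0 1; 20 0 0 0 1"

```text
clock: 6.98
position: [409.7, -280.4, 124.1]
ee_rot: [0.495, 0.506, -0.496, 0.503]
contact_force: [1.0, 0.2, -0.7]
gripper_width: 17.5
```

```bash
python3 - <<'E'
from h import *
go([402.5,-294.5,42+38+30])
s=get_image('side');t=get_image('top')
x,y,w,h=(335,240,110,140);A=cv2.resize(s['img'][y:y+h,x:x+w,::-1],(440,560),interpolation=cv2.INTER_CUBIC)
x,y,w,h=(420,190,90,140);B=cv2.resize(t['img'][y:y+h,x:x+w,::-1],(360,560),interpolation=cv2.INTER_CUBIC)
cv2.imwrite('pics/d1.png',np.hstack([A,B]))
E
```

```text
pos [ 409.7 -280.4  124.1] axes x [-0.004  0.001 -1.   ] y [ 1.     0.018 -0.004] z [ 0.018 -1.    -0.001] w 17.5 F [ 1.   0.2 -0.7] t 6.98
shift [14.1 -7.4 14. ]
```

View pics/d1.png

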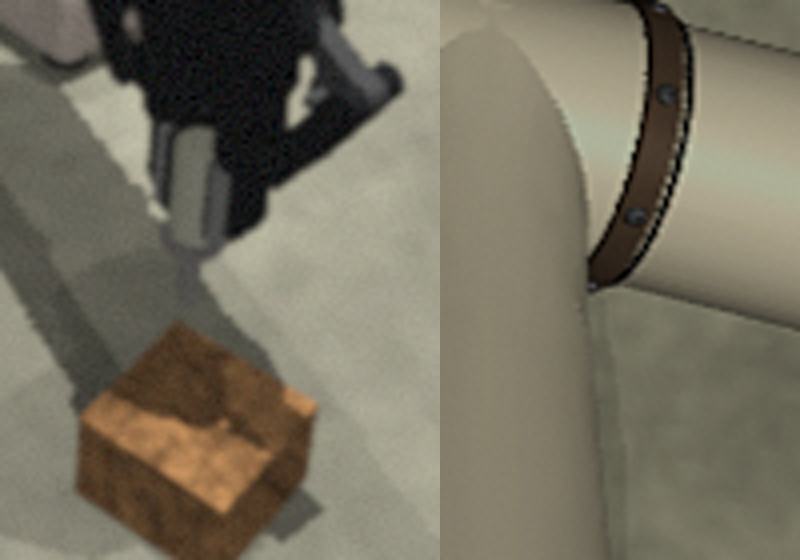

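Request:
apply_moves --targets "5 -4 7 0 1; 14 -7.5 14 0 1; 14 -7.5 14 0 1; 14 -7.5 14 0 1"

```text
clock: 7.42
position: [403.0, -294.3, 110.9]
ee_rot: [0.495, 0.505, -0.496, 0.504]
contact_force: [0.5, 0.1, 0.4]
gripper_width: 17.5
```

```bash
python3 - <<'E'
from h import *
go([402.5,-294.5,42+38])
s=get_image('side')
x,y,w,h=(335,255,100,100);A=cv2.resize(s['img'][y:y+h,x:x+w,::-1],(600,600),interpolation=cv2.INTER_CUBIC)
for P in((401,-294.5,42),): 
    q=(proj(s,P)-[x,y]+.5)*6;cv2.circle(A,tuple(int(v) for v in q),3,(0,255,0),-1);print(q)
cv2.imwrite('pics/d2.png',A)
E
```

```text
pos [ 403.  -294.3  110.9] axes x [-0.001  0.    -1.   ] y [ 1.     0.018 -0.001] z [ 0.018 -1.    -0.   ] w 17.5 F [0.5 0.1 0.4] t 7.42
shift [30.9 -0.4  0.2]
[299.15999215 526.5801236 ]
```

View pics/d2.png

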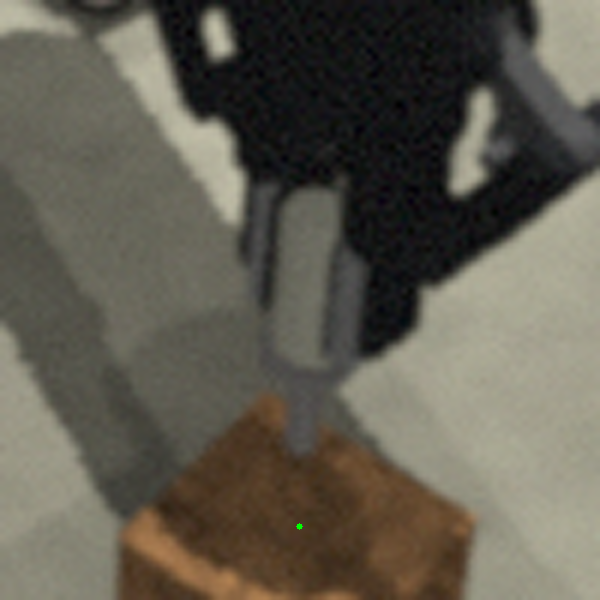

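The side view shows the tip at (301,452) directly above the predicted hole at (299,526). I'm lowering it.

Request:
apply_moves --targets "12 -0.5 0 0 1; 24 -0.5 0 0 1; 32 -0.5 0 0 1; 38 -0.5 0 0 1; 44 -0.5 0 0 1; 48 -0.5 0 0 1; 48 -0.5 0 0 1"

```text
clock: 8.05
position: [403.7, -294.5, 62.9]
ee_rot: [0.495, 0.504, -0.495, 0.505]
contact_force: [2.5, 0.3, -2.2]
gripper_width: 17.8
```

```bash
python3 - <<'E'
from h import *
go([402.5,-294.5,42+38-32])
s=get_image('side')
x,y,w,h=(335,265,100,100);A=cv2.resize(s['img'][y:y+h,x:x+w,::-1],(600,600),interpolation=cv2.INTER_CUBIC)
cv2.imwrite('pics/d3.png',A)
E
```

```text
pos [ 403.7 -294.5   62.9] axes x [ 0.001 -0.    -1.   ] y [1.    0.019 0.001] z [ 0.019 -1.     0.   ] w 17.8 F [ 2.5  0.3 -2.2] t 8.05
shift [14.9 -1.2  0. ]
```

View pics/d3.png

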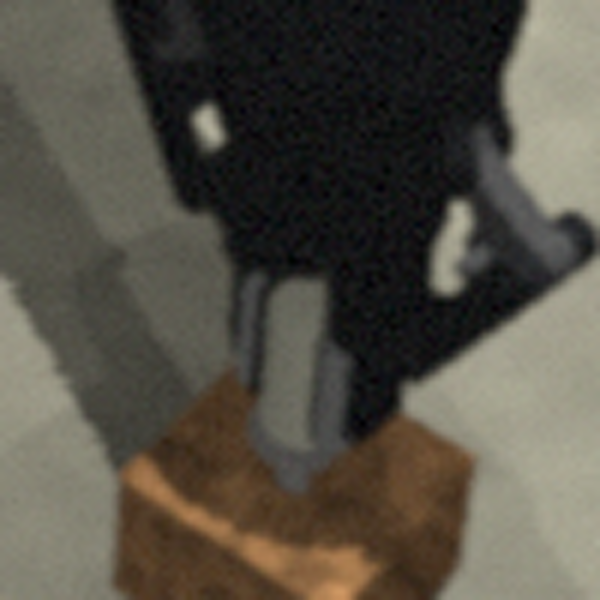

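Request:
apply_moves --targets "4 0 0 0 1; 8 0 0 0 1; 12 0 0 0 1; 15 0 0 0 1; 17 0 0 0 1; 17 0 0 0 1"

```text
clock: 8.6
position: [404.3, -294.8, 50.8]
ee_rot: [0.495, 0.504, -0.495, 0.506]
contact_force: [-3.5, 8.8, 32.4]
gripper_width: 17.4
```

```bash
python3 - <<'E'
from h import *
go([402.5,-294.5,42+38-32])
s=get_image('side')
x,y,w,h=(335,275,100,100);A=cv2.resize(s['img'][y:y+h,x:x+w,::-1],(600,600),interpolation=cv2.INTER_CUBIC)
cv2.imwrite('pics/d4.png',A)
E
```

```text
pos [ 404.3 -294.8   50.8] axes x [ 0.002 -0.002 -1.   ] y [1.    0.021 0.002] z [ 0.021 -1.     0.002] w 17.4 F [-3.5  8.8 32.4] t 8.6
shift [ 2.8 -1.8 -0.3]
```

View pics/d4.png

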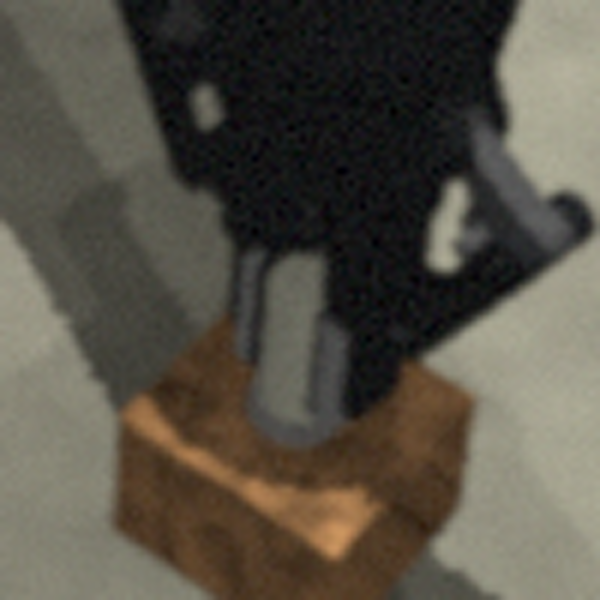

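It is seated: 32 N of upward force and the collar is on the top face. I'll unload and open the jaws.

Request:
apply_moves --targets "-3 0 0 0 1; -3 0 0 0 -1; -3 0 0 0 -1; -3 0 0 0 -1; -3 0 0 0 -1; -3 0 0 0 -1; -40 0 0 0 -1; -80 0 0 0 -1; -120 0 0 0 -1; -150 0 0 0 -1"

```text
clock: 9.48
position: [403.3, -294.8, 199.3]
ee_rot: [0.495, 0.504, -0.495, 0.506]
contact_force: [1.7, -0.8, -0.1]
gripper_width: 85.3
```

```bash
python3 - <<'E'
from h import *
go([452.3,288.5,98-19+140],-RZ[:2,1])
s=get_image('side')
x,y,w,h=(335,275,100,100);A=cv2.resize(s['img'][y:y+h,x:x+w,::-1],(600,600),interpolation=cv2.INTER_CUBIC)
cv2.imwrite('pics/d5.png',A)
E
```

```text
pos [ 403.3 -294.8  199.3] axes x [ 0.002 -0.001 -1.   ] y [1.    0.019 0.002] z [ 0.019 -1.     0.001] w 85.3 F [ 1.7 -0.8 -0.1] t 9.48
shift [ -20.5   60.1 -582.2]
spin 0.03292137150036647
```

View pics/d5.png

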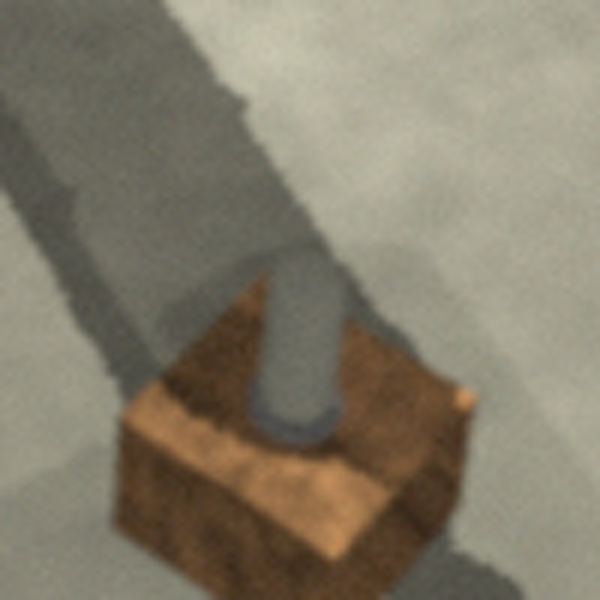

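The plug stands upright in the low stand with its collar on the top (crop (295,425)). Now to the probe.

Request:
apply_moves --targets "-5 6 -35 0 -0.3; -15 12 -70 0 -0.3; -20 18 -105 0 -0.3; -20 24 -140 0 -0.3; -20 30 -175 0 -0.3; -20 36 -210 0 -0.3; -20 40 -245 0 -0.3; -20 44 -280 0 -0.3; -20 48 -315 0 -0.3; -20 52 -350 0 -0.3"

```text
clock: 10.37
position: [447.9, 58.1, 215.8]
ee_rot: [0.495, 0.505, -0.496, 0.504]
contact_force: [0.3, 0.4, -0.1]
gripper_width: 55.4
```

```bash
python3 - <<'E'
from h import *
go([452.3,288.5,81+120],-RZ[:2,1])
E
```

```text
pos [447.9  58.1 215.8] axes x [-0.001 -0.    -1.   ] y [ 1.     0.019 -0.001] z [ 0.019 -1.     0.   ] w 55.4 F [ 0.3  0.4 -0.1] t 10.37
shift [  14.7    8.7 -230.3]
spin 0.013887785987552588
```

Request:
apply_moves --targets "0 1 -30 0 -0.3; 0 2 -60 0 -0.3; 0 3 -95 0 -0.3; 0 4 -130 0 -0.3; 0 6 -165 0 -0.3; 0 8 -200 0 -0.3; 0 9 -225 0 -0.3; 0 9 -230 0 -0.3; 0 9 -230 0 -0.3; 0 9 -230 0 -0.3"

```text
clock: 11.2
position: [452.7, 286.1, 215.5]
ee_rot: [0.495, 0.505, -0.496, 0.505]
contact_force: [-0.1, -0.1, -0.7]
gripper_width: 55.5
```

```bash
python3 - <<'E'
from h import *
go([452.3,288.5,81],-RZ[:2,1])
s=get_image('side');t=get_image('top')
x,y,w,h=(170,80,100,130);A=cv2.resize(s['img'][y:y+h,x:x+w,::-1],(460,598),interpolation=cv2.INTER_CUBIC)
x,y,w,h=(140,180,70,130);B=cv2.resize(t['img'][y:y+h,x:x+w,::-1],(322,598),interpolation=cv2.INTER_CUBIC)
cv2.imwrite('pics/e1.png',np.hstack([A,B]))
E
```

```text
pos [452.7 286.1 215.5] axes x [-0.002 -0.002 -1.   ] y [ 1.     0.019 -0.002] z [ 0.019 -1.     0.001] w 55.5 F [-0.1 -0.1 -0.7] t 11.2
shift [ 1.345e+02 -1.000e-01 -2.600e+00]
spin 0.020697261112320453
```

View pics/e1.png

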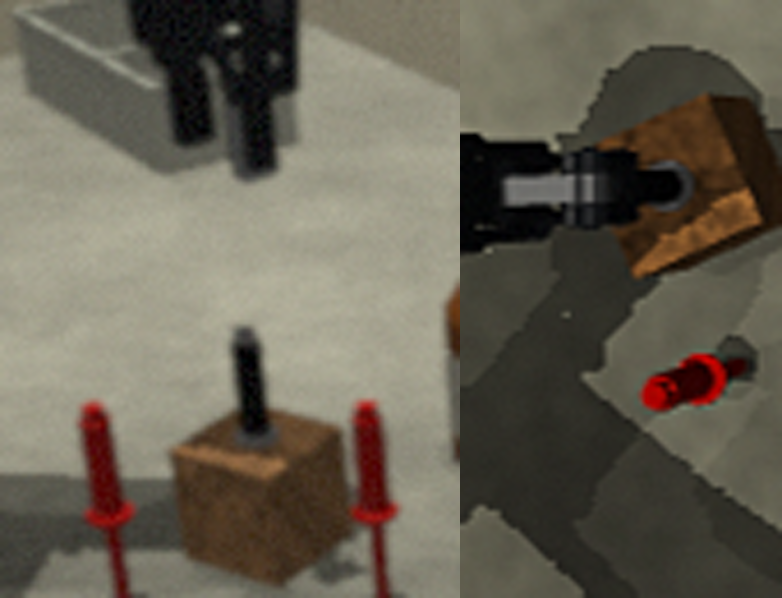

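Request:
apply_moves --targets "30 0 -2 0 -0.3; 65 0 -2 0 -0.3; 95 0 -2 0 -0.3; 118 0 -2 0 -0.3; 130 0 -2 0 -0.3; 134 0 -2 0 -0.3; 134 0 -2 0 -0.3"

```text
clock: 11.88
position: [453.0, 287.3, 81.7]
ee_rot: [0.495, 0.504, -0.496, 0.504]
contact_force: [-0.0, 0.5, -0.7]
gripper_width: 55.6
```

```bash
python3 - <<'E'
from h import *
go([452.3,288.5,81],-RZ[:2,1])
s=get_image('side')
x,y,w,h=(170,80,130,130);A=cv2.resize(s['img'][y:y+h,x:x+w,::-1],(598,598),interpolation=cv2.INTER_CUBIC)
cv2.imwrite('pics/e2.png',A)
E
```

```text
pos [453.  287.3  81.7] axes x [-0.001 -0.002 -1.   ] y [ 1.     0.017 -0.001] z [ 0.017 -1.     0.002] w 55.6 F [-0.   0.5 -0.7] t 11.88
shift [ 0.7 -0.6 -1.2]
spin -0.06647943794945482
```

View pics/e2.png

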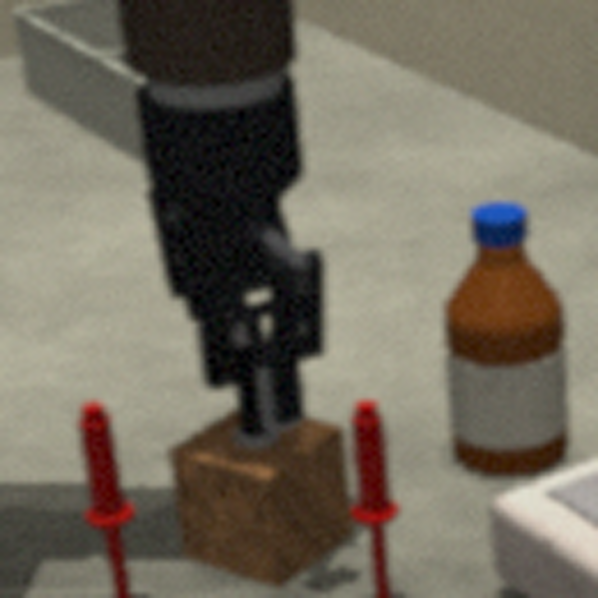

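Jaws straddle the probe. I'll close and lift 30 mm, leaving the stem in the hole.

Request:
apply_moves --targets "0 0 0 0 1; 0 0 0 0 1; 0 0 0 0 1; 0 0 0 0 1; 0 0 0 0 1; 0 0 0 0 1; -8 0 0 0 1; -18 0 0 0 1; -30 0 0 0 1; -30 0 0 0 1"

```text
clock: 12.77
position: [454.3, 289.8, 115.1]
ee_rot: [0.497, 0.505, -0.493, 0.505]
contact_force: [0.9, -0.2, 0.3]
gripper_width: 14.6
```

```bash
python3 - <<'E'
from h import *
go([452.3,288.5,81],-RZ[:2,1])
s=get_image('side')
x,y,w,h=(170,80,130,130);A=cv2.resize(s['img'][y:y+h,x:x+w,::-1],(598,598),interpolation=cv2.INTER_CUBIC)
cv2.imwrite('pics/e3.png',A)
E
```

```text
pos [454.3 289.8 115.1] axes x [ 0.004  0.003 -1.   ] y [1.    0.019 0.004] z [ 0.019 -1.    -0.003] w 14.6 F [ 0.9 -0.2  0.3] t 12.77
shift [34.1 -2.2  1.4]
spin 0.0490981994267746
```

View pics/e3.png

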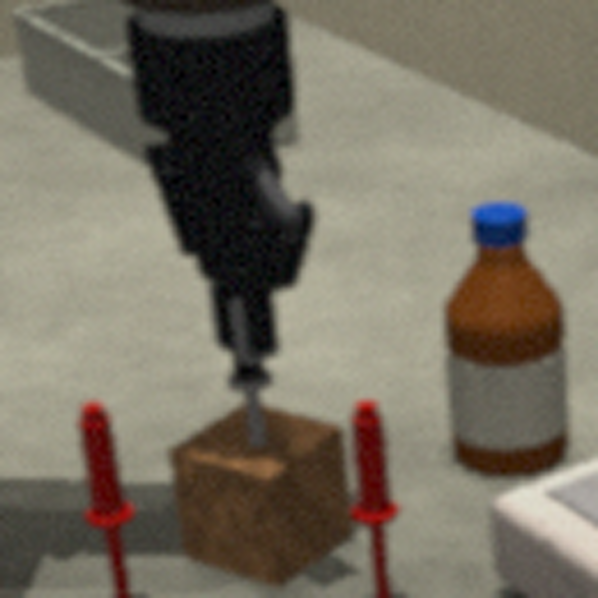

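Request:
apply_moves --targets "-10 0 0 0 1; -18 0 0 0 1; -17.7 -7.8 0 0 1; -16.6 -15.5 0 0 1; -15 -23 0 0 1; -12.6 -30.6 0 0 1; -9.6 -37.8 0 0 1; -9 -41 0 0 1; -9 -41 0 0 1; -9 -41 0 0 1"

```text
clock: 13.65
position: [413.4, 289.2, 123.0]
ee_rot: [0.497, 0.505, -0.493, 0.505]
contact_force: [3.0, -0.4, 6.0]
gripper_width: 14.6
```

```bash
python3 - <<'E'
from h import *
go([452.3,288.5,81],-RZ[:2,1])
s=get_image('side')
x,y,w,h=(170,80,130,130);A=cv2.resize(s['img'][y:y+h,x:x+w,::-1],(598,598),interpolation=cv2.INTER_CUBIC)
cv2.imwrite('pics/e4.png',A)
E
```

```text
pos [413.4 289.2 123. ] axes x [ 0.004  0.003 -1.   ] y [1.    0.02  0.004] z [ 0.02  -1.    -0.003] w 14.6 F [ 3.  -0.4  6. ] t 13.65
shift [42.2 38.7  1.6]
spin 0.09655141169830798
```

View pics/e4.png

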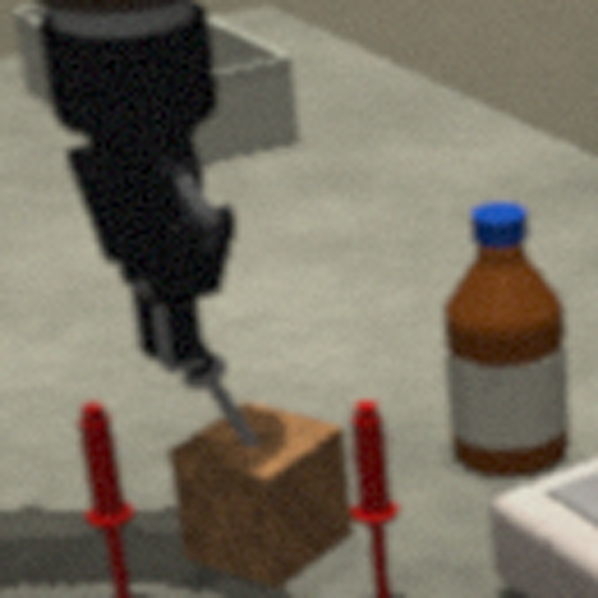

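The probe is tilted in the pinch with its tip still in the hole. I'll draw it out along its axis, raise it and measure.

Request:
apply_moves --targets "-9 -4 0 0 1; -18 -8 0 0 1; -40 -9 0 0 1; -75 -9 0 0 1; -105 -9 0 0 1; -120 -9 0 0 1; -120 -9 0 0 1; -120 -9 0 0 1"

```text
clock: 14.37
position: [401.9, 287.3, 241.3]
ee_rot: [0.495, 0.505, -0.496, 0.504]
contact_force: [-0.3, -0.3, -0.8]
gripper_width: 14.3
```

```bash
python3 - <<'E'
from h import *
go([452.3,288.5,81],-RZ[:2,1])
s=get_image('side')
x,y,w,h=(160,60,80,80);A=cv2.resize(s['img'][y:y+h,x:x+w,::-1],(600,600),interpolation=cv2.INTER_CUBIC)
cv2.imwrite('pics/e5.png',A)
print(status.read_state()['position'])
E
```

```text
pos [401.9 287.3 241.3] axes x [-0.002  0.    -1.   ] y [ 1.     0.018 -0.002] z [ 0.018 -1.    -0.   ] w 14.3 F [-0.3 -0.3 -0.8] t 14.37
shift [160.2  50.8  -0.3]
spin -0.010813846317720307
[401.63896027 286.89890467 240.15806153]
```

View pics/e5.png

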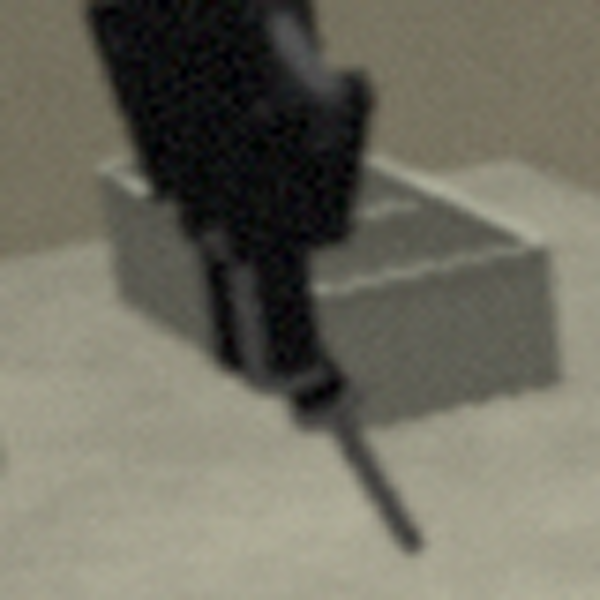

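```bash
python3 - <<'E'
from h import *
d=get_image('side');f=lambda a,b:(160+a/7.5-.4,60+b/7.5-.4)
a=yplane(d,*f(416,545),287);b=yplane(d,*f(338,412),287);print(a,b,np.degrees(np.arctan2(b[0]-a[0],b[2]-a[2])),np.linalg.norm(b-a))
p=status.read_state()['position'];print(p,a-p)
print('expected tip offset for 25deg', np.array([89.5*.4226,0,19-89.5*.9063]))
E
```

```text
[440.0743106  287.         179.98546723] [421.17526872 287.         226.38898843] -22.15988968222558 50.10449644390055
[401.69802119 286.72725275 239.61872028] [ 38.37628941   0.27274725 -59.63325305]
expected tip offset for 25deg [ 37.8227    0.      -62.11385]
```

```bash
python3 - <<'E'
from h import *
M=np.array([589.4,45,130])
go(M+25*AX-[38.1,0,-61])
E
```

```text
pos [401.7 286.7 239.6] axes x [-0.004 -0.003 -1.   ] y [ 1.     0.018 -0.004] z [ 0.018 -1.     0.003] w 14.9 F [ 0.4  0.3 -1.1] t 14.47
shift [ 26.1 134.7 244.3]
```

Request:
apply_moves --targets "0 15 27 0 1; 0 30 54 0 1; 0 45 82 0 1; 0 60 109 0 1; 0 75 136 0 1; 0 90 163 0 1; 0 105 190 0 1; 0 120 218 0 1; 0 134 244 0 1; 0 134 244 0 1"

```text
clock: 15.3
position: [542.1, 42.6, 238.8]
ee_rot: [0.495, 0.504, -0.498, 0.503]
contact_force: [0.2, 0.3, -0.8]
gripper_width: 14.7
```

Request:
apply_moves --targets "13 0 0 0 1; 26 0 0 0 1; 26 0 0 0 1; 26 0 0 0 1"

```text
clock: 15.63
position: [540.4, 46.1, 213.6]
ee_rot: [0.494, 0.505, -0.497, 0.504]
contact_force: [0.5, -0.6, 0.2]
gripper_width: 14.9
```

```bash
python3 - <<'E'
from h import *
M=np.array([589.4,45,130])
go(M+25*AX-[38.1,0,-61])
s=get_image('side');t=get_image('top')
x,y,w,h=(300,80,90,100);A=cv2.resize(s['img'][y:y+h,x:x+w,::-1],(540,600),interpolation=cv2.INTER_CUBIC)
x,y,w,h=(275,110,43,100);B=cv2.resize(t['img'][y:y+h,x:x+w,::-1],(258,600),interpolation=cv2.INTER_CUBIC)
q=(proj(s,M)-[300,80]+.5)*6;cv2.circle(A,tuple(int(v) for v in q),3,(0,255,0),-1)
cv2.imwrite('pics/g1.png',np.hstack([A,B]))
E
```

```text
pos [540.4  46.1 213.6] axes x [-0.005 -0.002 -1.   ] y [ 1.     0.019 -0.005] z [ 0.019 -1.     0.001] w 14.9 F [ 0.5 -0.6  0.2] t 15.63
shift [-0.1  0.3  1.3]
```

View pics/g1.png

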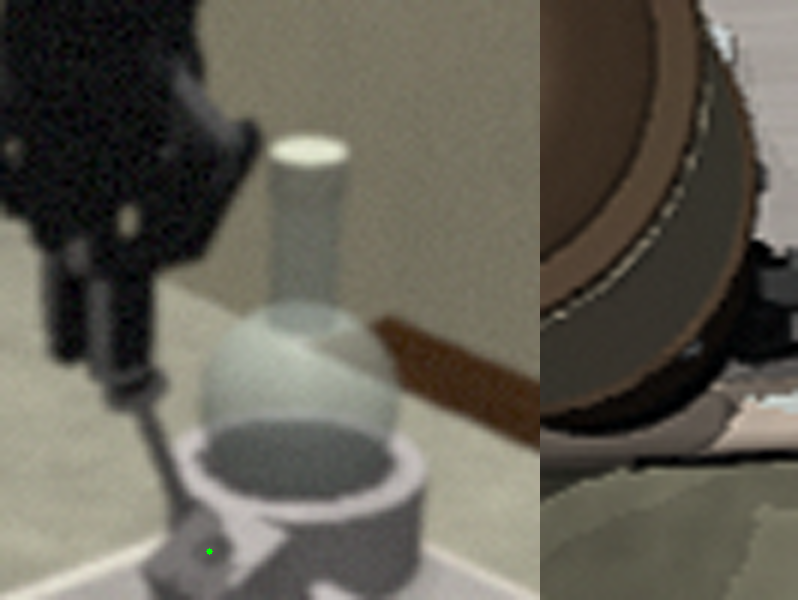

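```bash
python3 - <<'E'
from h import *
M=np.array([589.4,45,130])
s=get_image('side');x,y,w,h=(310,135,50,50)
A=cv2.resize(s['img'][y:y+h,x:x+w,::-1],(600,600),interpolation=cv2.INTER_CUBIC)
A=cv2.convertScaleAbs(A,alpha=1.6)
for k in(0,25,80):
    q=(proj(s,M+k*AX)-[x,y]+.5)*12;print(k,q)
    if k<80: cv2.circle(A,tuple(int(v) for v in q),3,(0,255,0) if k else (0,0,255),-1)
cv2.imwrite('pics/g2.png',A)
E
```

```text
0 [298.86043657 443.53438479]
25 [255.59658674 346.16108682]
80 [154.49709519 118.61797742]
```

View pics/g2.png

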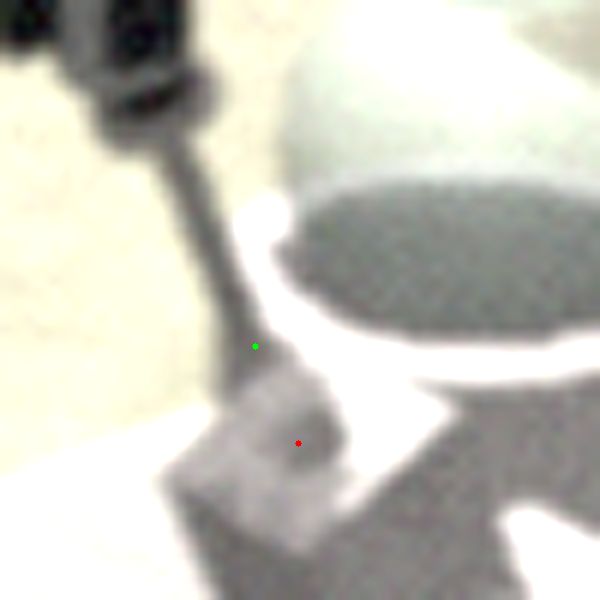

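```bash
python3 - <<'E'
from h import *
s=get_image('side');x,y,w,h=(310,135,50,50)
I=s['img'][y:y+h,x:x+w].astype(float).mean(2)
C=[]
for r in range(12,27):
    row=I[r,10:24];base=(row.max());wt=np.clip(base-30-row,0,None)
    i=np.argmin(row);C.append((10+i,r,row.astype(int).tolist()))
    print(r+y,10+x,row.astype(int).tolist())
f=lambda a,b:(x+a/12-.5,y+b/12-.5)
P=[yplane(s,*f(*p),45.5) for p in((176,150),(236,310),(245,385),(140,95))]
for p in P:print(p.round(1))
d=P[1]-P[0];print(np.degrees(np.arctan2(-d[0],d[2])))
p=status.read_state()['position'];print(p)
E
```

```text
147 320 [106, 97, 94, 73, 67, 75, 105, 141, 152, 153, 148, 145, 141, 124]
148 320 [145, 147, 128, 97, 76, 74, 96, 130, 153, 152, 153, 153, 146, 127]
149 320 [161, 162, 154, 121, 79, 65, 84, 121, 150, 154, 153, 152, 145, 127]
150 320 [163, 163, 162, 132, 95, 67, 75, 100, 136, 153, 154, 152, 149, 134]
151 320 [157, 162, 158, 138, 107, 74, 68, 89, 123, 150, 160, 165, 168, 156]
152 320 [156, 155, 158, 147, 119, 82, 65, 79, 111, 149, 169, 186, 187, 171]
153 320 [154, 160, 156, 156, 137, 101, 74, 74, 101, 154, 184, 191, 195, 175]
154 320 [157, 156, 160, 163, 151, 121, 81, 67, 92, 148, 186, 192, 182, 160]
155 320 [156, 160, 159, 162, 159, 131, 90, 68, 79, 123, 170, 181, 154, 119]
156 320 [157, 160, 161, 165, 157, 141, 102, 76, 63, 97, 152, 170, 148, 109]
157 320 [160, 163, 159, 163, 159, 148, 124, 82, 67, 87, 135, 164, 161, 129]
158 320 [160, 160, 161, 158, 162, 160, 141, 102, 73, 77, 118, 164, 175, 152]
159 320 [158, 160, 159, 161, 164, 162, 156, 123, 81, 71, 97, 145, 181, 171]
160 320 [155, 157, 155, 157, 163, 165, 160, 136, 93, 68, 79, 123, 170, 188]
161 320 [157, 157, 158, 156, 158, 158, 156, 133, 98, 71, 73, 108, 157, 187]
[561.2  45.5 194.8]
[574.9  45.5 160.6]
[577.1  45.5 145.3]
[553.4  45.5 207. ]
-158.22248095151753
[541.85415285  46.63819449 215.96628792]
```

The probe's tilt measures about 22°, and the hole shows at crop (306,437). I'm bringing the tip to just above the mouth.

Request:
apply_moves --targets "6 3 0 0 1; 12 6 0.5 0 1; 20 9.5 1 0 1; 20 9.5 1 0 1; 20 9.5 1 0 1"

```text
clock: 16.25
position: [550.9, 45.2, 194.3]
ee_rot: [0.495, 0.505, -0.496, 0.504]
contact_force: [0.6, 0.1, -0.1]
gripper_width: 14.6
```

```bash
python3 - <<'E'
from h import *
M=np.array([590.4,45,130])
go(M+5*AX-[38,0,-60.5])
s=get_image('side');x,y,w,h=(310,135,50,50)
A=cv2.resize(s['img'][y:y+h,x:x+w,::-1],(600,600),interpolation=cv2.INTER_CUBIC)
A=cv2.convertScaleAbs(A,alpha=1.6)
for k in(0,):
    q=(proj(s,M+k*AX)-[x,y]+.5)*12;print(k,q)
    cv2.circle(A,tuple(int(v) for v in q),3,(0,255,0) if k else (0,0,255),-1)
cv2.imwrite('pics/g3.png',A)
E
```

```text
pos [550.9  45.2 194.3] axes x [-0.002 -0.001 -1.   ] y [ 1.     0.018 -0.002] z [ 0.018 -1.     0.001] w 14.6 F [ 0.6  0.1 -0.1] t 16.25
shift [-0.7 -0.6  0.2]
0 [303.14630984 441.90886769]
```

View pics/g3.png

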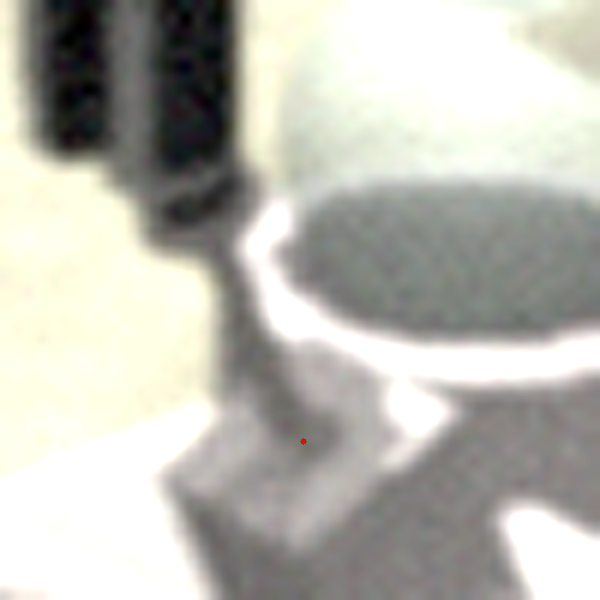

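The tip is right at the hole, at about (290,425) with the hole at (308,437). I'm pushing along the axis.

Request:
apply_moves --targets "2.7 1.7 0 0 1; 5.4 3 0 0 1; 8.2 4.3 0 0 1; 10.9 5.6 0 0 1; 13.6 6.9 0 0 1; 13.6 6.9 0 0 1"

```text
clock: 16.8
position: [557.9, 45.5, 181.0]
ee_rot: [0.495, 0.505, -0.496, 0.504]
contact_force: [-0.1, 0.2, -1.1]
gripper_width: 14.6
```

```bash
python3 - <<'E'
from h import *
M=np.array([590.4,45,130])
go(M-10*AX-[38,0,-60.5])
s=get_image('side');x,y,w,h=(310,135,50,50)
A=cv2.resize(s['img'][y:y+h,x:x+w,::-1],(600,600),interpolation=cv2.INTER_CUBIC)
A=cv2.convertScaleAbs(A,alpha=1.6)
cv2.imwrite('pics/g4.png',A)
E
```

```text
pos [557.9  45.5 181. ] axes x [-0.001 -0.    -1.   ] y [ 1.     0.018 -0.001] z [ 0.018 -1.     0.   ] w 14.6 F [-0.1  0.2 -1.1] t 16.8
shift [-0.4 -1.3  0.4]
```

View pics/g4.png

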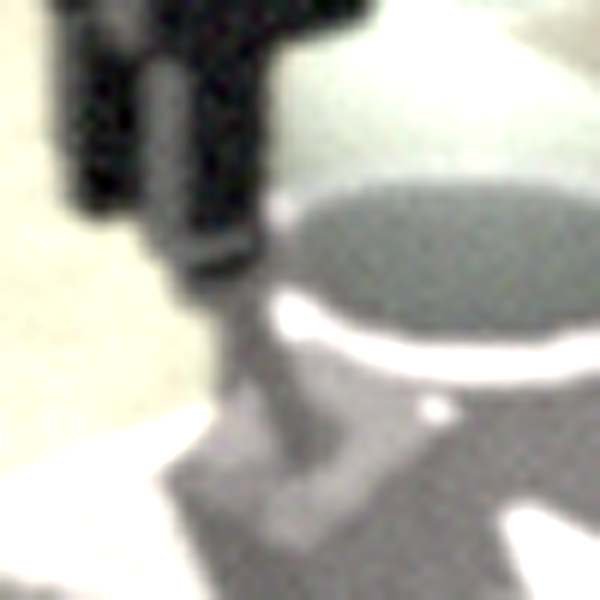

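Request:
apply_moves --targets "3.6 1.2 0 0 1; 7.2 2.4 0 0 1; 10.9 3.6 0 0 1; 14.5 4.9 0 0 1; 18 6.2 0 0 1; 22.7 8 0 0 1; 22.7 8 0 0 1"

```text
clock: 17.43
position: [566.9, 45.7, 158.4]
ee_rot: [0.496, 0.504, -0.495, 0.505]
contact_force: [2.7, -1.4, -0.7]
gripper_width: 14.4
```

```bash
python3 - <<'E'
from h import *
M=np.array([590.4,45,130])
go(M-35*AX-[38,0,-60.5])
s=get_image('side');x,y,w,h=(310,135,50,50)
A=cv2.resize(s['img'][y:y+h,x:x+w,::-1],(600,600),interpolation=cv2.INTER_CUBIC)
A=cv2.convertScaleAbs(A,alpha=1.6)
cv2.imwrite('pics/g5.png',A)
E
```

```text
pos [566.9  45.7 158.4] axes x [ 0.001 -0.    -1.   ] y [1.    0.019 0.001] z [ 0.019 -1.     0.   ] w 14.4 F [ 2.7 -1.4 -0.7] t 17.43
shift [-0.4  0.3  0.4]
```

View pics/g5.png

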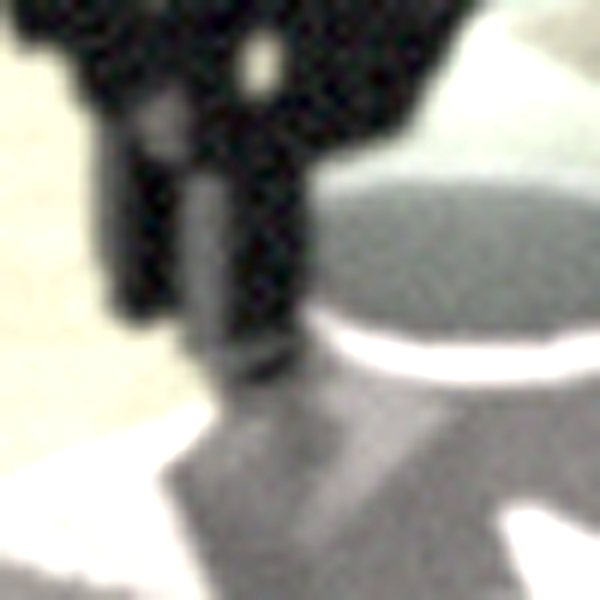

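Request:
apply_moves --targets "3.6 1.5 0 0 1; 7.2 3 0 0 1; 10.9 4.6 0 0 1; 14.5 6.2 0 0 1; 17 7.3 0 0 1; 20 8.6 0 0 1; 20 8.6 0 0 1"

```text
clock: 18.07
position: [573.8, 45.7, 142.9]
ee_rot: [0.494, 0.505, -0.496, 0.505]
contact_force: [-10.2, 0.3, 21.3]
gripper_width: 14.6
```

```bash
python3 - <<'E'
from h import *
M=np.array([590.4,45,130])
go(M-55*AX-[38,0,-60.5])
s=get_image('side');x,y,w,h=(310,135,50,50)
A=cv2.resize(s['img'][y:y+h,x:x+w,::-1],(600,600),interpolation=cv2.INTER_CUBIC)
A=cv2.convertScaleAbs(A,alpha=1.6)
cv2.imwrite('pics/g6.png',A)
E
```

```text
pos [573.8  45.7 142.9] axes x [-0.001 -0.001 -1.   ] y [ 1.     0.02  -0.001] z [ 0.02  -1.     0.001] w 14.6 F [-10.2   0.3  21.3] t 18.07
shift [2.3 1.8 0.3]
```

View pics/g6.png

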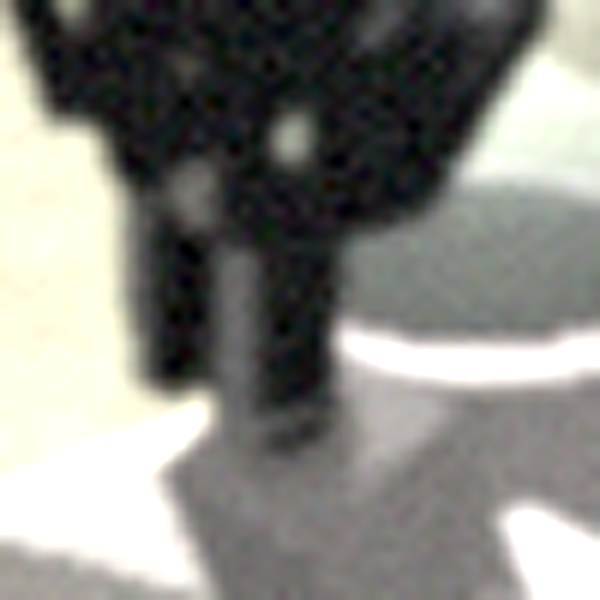

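Request:
apply_moves --targets "2 1 0 0 1; 4 2 0 0 1; 6 3 0 0 1; 6 3 0 0 1"

```text
clock: 18.45
position: [573.9, 45.6, 142.7]
ee_rot: [0.493, 0.506, -0.496, 0.505]
contact_force: [-29.3, 4.1, 51.7]
gripper_width: 14.5
```

```bash
python3 - <<'E'
from h import *
M=np.array([590.4,45,130])
go(M-55*AX-[38,0,-60.5])
E
```

```text
pos [573.9  45.6 142.7] axes x [-0.004 -0.003 -1.   ] y [ 1.     0.022 -0.004] z [ 0.022 -1.     0.002] w 14.5 F [-29.3   4.1  51.7] t 18.45
shift [2.  1.7 0.2]
```

It is hard-stopped along the axis at about 59 N with no further motion. I'll unload and release.

Request:
apply_moves --targets "-4 -2 0 0 1; -8 -4 0 0 1; -8 -4 0 0 -0.4; -8 -4 0 0 -0.4; -8 -4 0 0 -0.4; -8 -4 0 0 -0.4; -35 -6 0 0 -0.4; -70 -6 0 0 -0.4; -105 -6 0 0 -0.4; -105 -6 0 0 -0.4"

```text
clock: 19.28
position: [575.5, 46.3, 245.1]
ee_rot: [0.499, 0.502, -0.491, 0.508]
contact_force: [1.7, 0.2, 1.5]
gripper_width: 59.7
```

```bash
python3 - <<'E'
from h import *
go([0,0,0])
s=get_image('side');x,y,w,h=(300,115,80,80)
A=cv2.resize(s['img'][y:y+h,x:x+w,::-1],(600,600),interpolation=cv2.INTER_CUBIC)
A=cv2.convertScaleAbs(A,alpha=1.5)
M=np.array([590.4,45,130])
for k in(0,4,56):
    q=(proj(s,M+k*AX)-[x,y]+.5)*7.5;cv2.circle(A,tuple(int(v) for v in q),2,(0,0,255),-1)
cv2.imwrite('pics/g7.png',A)
E
```

```text
pos [575.5  46.3 245.1] axes x [ 0.013  0.002 -1.   ] y [1.    0.02  0.013] z [ 0.02  -1.    -0.001] w 59.7 F [1.7 0.2 1.5] t 19.28
shift [ 237.7 -579.4   35.2]
```

View pics/g7.png

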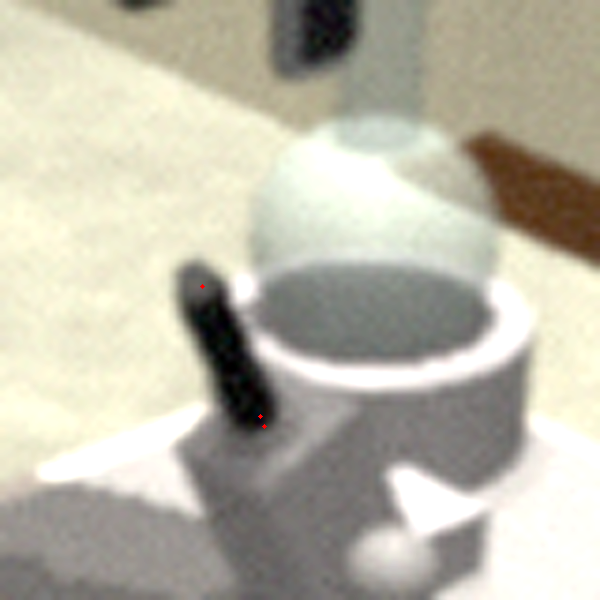

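The probe sits in the slanted port with its collar at the mouth (crop (262,425)), and it is released and leaning as the port does. The toggle ball is at (395,560), off. Next I'll close the fingers and go in front of the toggle.

```bash
python3 - <<'E'
from h import *
go([533,-42,225])
s=get_image('side');t=get_image('top')
x,y,w,h=(320,170,60,60);A=cv2.resize(s['img'][y:y+h,x:x+w,::-1],(400,400),interpolation=cv2.INTER_CUBIC)
x,y,w,h=(315,125,60,60);B=cv2.resize(t['img'][y:y+h,x:x+w,::-1],(400,400),interpolation=cv2.INTER_CUBIC)
cv2.imwrite('pics/k0.png',np.hstack([A,B]))
E
```

```text
pos [573.8  46.4 241.6] axes x [ 0.007  0.002 -1.   ] y [1.    0.019 0.007] z [ 0.019 -1.    -0.002] w 59.9 F [-0.6  0.7 -0.3] t 19.33
shift [ 16.1 -42.6  87.6]
```

View pics/k0.png

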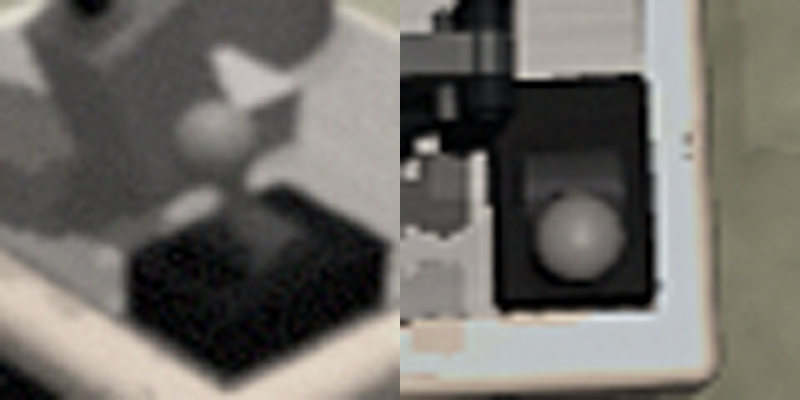

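Request:
apply_moves --targets "0 -10 15 0 1; 0 -20 35 0 1; 0 -32 60 0 1; 5 -46 85 0 1; 10 -46 88 0 1; 40 -46 88 0 1; 75 -46 88 0 1; 105 -46 88 0 1; 115 -46 88 0 1; 115 -46 88 0 1"

```text
clock: 20.27
position: [524.7, -43.4, 119.1]
ee_rot: [0.493, 0.506, -0.498, 0.503]
contact_force: [1.2, 0.1, 0.1]
gripper_width: -0.1
```

```bash
python3 - <<'E'
from h import *
go([577,-42,124])
s=get_image('side')
x,y,w,h=(290,100,110,110);A=cv2.resize(s['img'][y:y+h,x:x+w,::-1],(600,600),interpolation=cv2.INTER_CUBIC)
cv2.imwrite('pics/k1.png',A)
E
```

```text
pos [524.7 -43.4 119.1] axes x [-0.009 -0.002 -1.   ] y [ 1.     0.018 -0.009] z [ 0.018 -1.     0.001] w -0.1 F [1.2 0.1 0.1] t 20.27
shift [-5.4 52.3 -0.4]
```

View pics/k1.png

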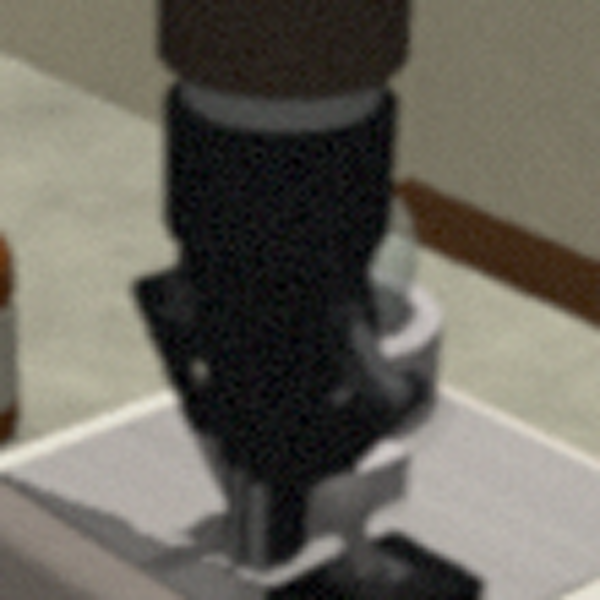

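Request:
apply_moves --targets "-4 6 0 0 1; -4 12 0 0 1; -4 18 0 0 1; -4 24 0 0 1; -4 30 0 0 1; -4 36 0 0 1; -4 42 0 0 1; -4 47 0 0 1; -4 47 0 0 1"

```text
clock: 21.07
position: [575.9, -42.0, 127.0]
ee_rot: [0.496, 0.504, -0.495, 0.505]
contact_force: [0.4, 0.0, 0.5]
gripper_width: -0.6
```

```bash
python3 - <<'E'
from h import *
go([577,-42,124])
s=get_image('side')
x,y,w,h=(290,100,110,110);A=cv2.resize(s['img'][y:y+h,x:x+w,::-1],(600,600),interpolation=cv2.INTER_CUBIC)
cv2.imwrite('pics/k2.png',A)
E
```

```text
pos [575.9 -42.  127. ] axes x [ 0.002 -0.    -1.   ] y [1.    0.019 0.002] z [ 0.019 -1.     0.   ] w -0.6 F [0.4 0.  0.5] t 21.07
shift [ 3.   1.1 -0. ]
```

View pics/k2.png

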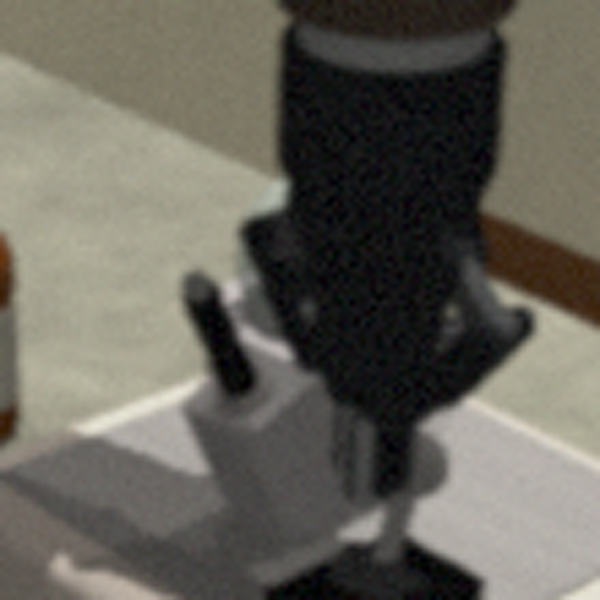

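The ball at (430,465) is moving back. I'll keep on until the end stop shows as force.

Request:
apply_moves --targets "0 3 0 0 1; 0 6 0 0 1; 0 9 0 0 1; 0 9 0 0 1"

```text
clock: 21.45
position: [583.1, -42.1, 126.6]
ee_rot: [0.495, 0.505, -0.496, 0.504]
contact_force: [-0.7, -0.5, -1.2]
gripper_width: -0.1
```

Request:
apply_moves --targets "0 4 0 0 1; 0 8 0 0 1; 0 12 0 0 1; 0 12 0 0 1"

```text
clock: 21.78
position: [584.3, -42.4, 126.2]
ee_rot: [0.489, 0.511, -0.503, 0.498]
contact_force: [-25.5, 5.1, 17.1]
gripper_width: 0.5
```

```bash
python3 - <<'E'
from h import *
go([577,-42,124])
s=get_image('side')
x,y,w,h=(300,120,90,90);A=cv2.resize(s['img'][y:y+h,x:x+w,::-1],(600,600),interpolation=cv2.INTER_CUBIC)
cv2.imwrite('pics/k3.png',A)
E
```

```text
pos [584.3 -42.4 126.2] axes x [-0.027 -0.002 -1.   ] y [ 0.999  0.017 -0.027] z [ 0.017 -1.     0.001] w 0.5 F [-25.5   5.1  17.1] t 21.78
shift [ 2.4 -7.2 -0.5]
```

View pics/k3.png

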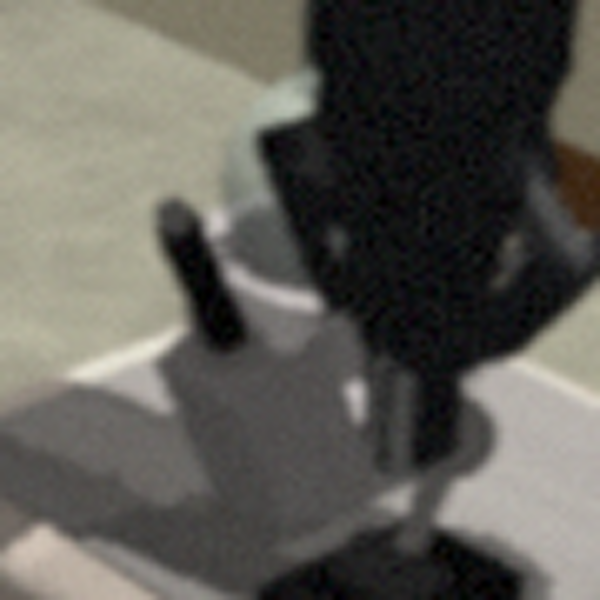

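The end stop is reached, at 25 N with no more motion. I'll back off forwards, rise and clear the view.

Request:
apply_moves --targets "0 -12 0 0 1; 0 -30 0 0 1; 0 -50 0 0 1; -25 -65 0 0 1; -60 -80 0 0 1; -95 -100 -20 0 1; -120 -120 -50 0 1; -120 -130 -85 0 1; -120 -130 -120 0 1; -120 -130 -155 0 1"

```text
clock: 22.67
position: [462.6, 112.6, 249.3]
ee_rot: [0.497, 0.504, -0.493, 0.505]
contact_force: [1.4, -0.6, 0.6]
gripper_width: 0.4
```

Request:
apply_moves --targets "0 0 -35 0 1; 0 0 -70 0 1; 0 0 -105 0 1; 0 0 -105 0 1; 0 0 -105 0 1"

```text
clock: 23.08
position: [460.8, 217.8, 247.3]
ee_rot: [0.495, 0.505, -0.494, 0.506]
contact_force: [-0.1, -0.7, -0.7]
gripper_width: -0.1
```

```bash
python3 - <<'E'
from h import *
go([577,-42,124])
s=get_image('side');t=get_image('top')
cv2.imwrite('pics/m_s.png',s['img'][:,:,::-1]);cv2.imwrite('pics/m_t.png',t['img'][:,:,::-1])
x,y,w,h=(300,120,90,90);A=cv2.resize(s['img'][y:y+h,x:x+w,::-1],(400,400),interpolation=cv2.INTER_CUBIC)
x,y,w,h=(260,85,110,110);B=cv2.resize(t['img'][y:y+h,x:x+w,::-1],(400,400),interpolation=cv2.INTER_CUBIC)
cv2.imwrite('pics/m_c.png',np.hstack([A,B]))
E
```

```text
pos [460.8 217.8 247.3] axes x [ 0.001  0.001 -1.   ] y [1.    0.022 0.001] z [ 0.022 -1.    -0.001] w -0.1 F [-0.1 -0.7 -0.7] t 23.08
shift [123.3 110.4 262.4]
```

View pics/m_c.png

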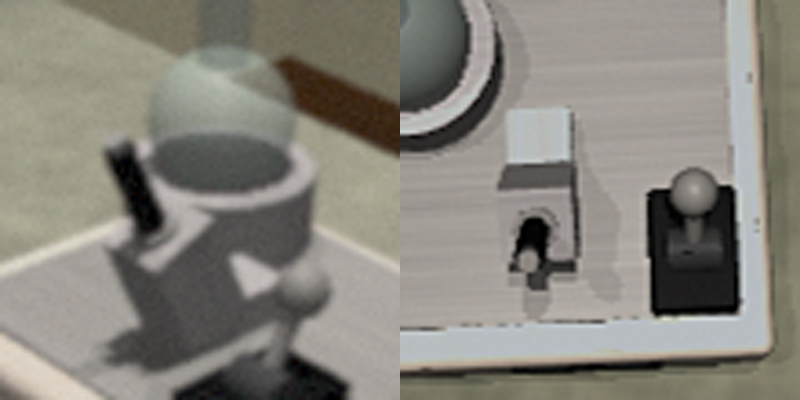

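View pics/m_s.png

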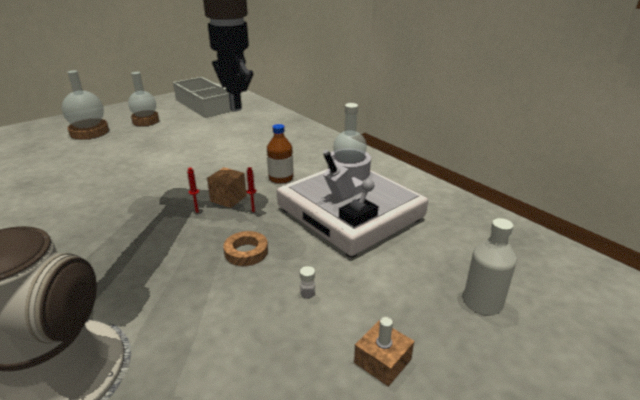

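View pics/m_t.png

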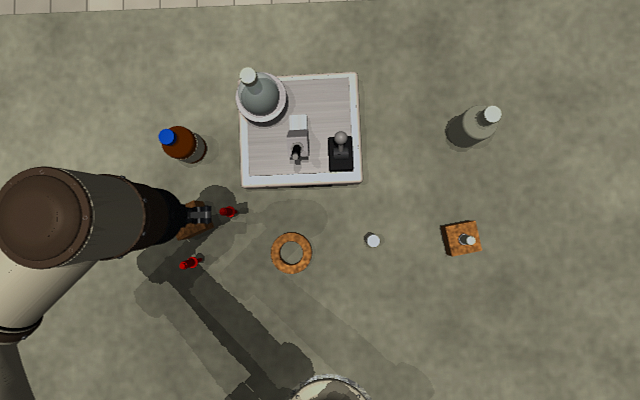

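The toggle leans back (top (340,137)), the plug is upright in the low stand (top (470,240)), and the ring, vial, bottles and red decoys sit at their starting pixels. I'll check the collar seating and toggle angle before handing in.

```bash
python3 - <<'E'
from h import *
s=get_image('side');t=get_image('top')
print('ball',tri(s,(300+303/4.444-.4,120+290/4.444-.4),t,(260+(694-400)/3.636-.4,85+190/3.636-.4)))
print('probe top',tri(s,(300+119/4.444-.4,120+142/4.444-.4),t,(260+(528-400)/3.636-.4,85+262/3.636-.4)),'pred',np.array([590.4,45,130])+62*AX)
x,y,w,h=(315,140,45,45);A=cv2.resize(s['img'][y:y+h,x:x+w,::-1],(400,400),interpolation=cv2.INTER_CUBIC)
x,y,w,h=(360,305,50,50);B=cv2.resize(s['img'][y:y+h,x:x+w,::-1],(400,400),interpolation=cv2.INTER_CUBIC)
cv2.imwrite('pics/n.png',cv2.convertScaleAbs(np.hstack([A,B]),alpha=1.5))
E
```

```text
ball (array([607.22038673, -39.52915869, 128.0033321 ]), np.float64(1.0141618441272673))
probe top (array([564.32449061,  44.14954258, 184.1583352 ]), np.float64(2.586515969582185)) pred [564.20206755  44.51984406 186.1910828 ]
```

View pics/n.png

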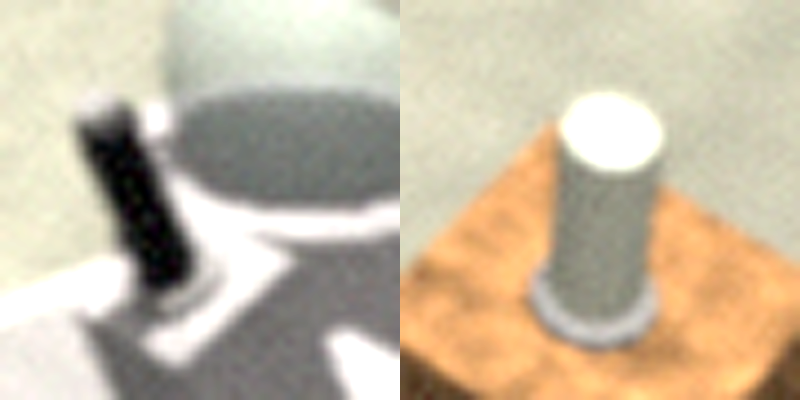

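Both collars sit flat on their faces, the probe's top is within about 2 mm of its seated prediction, and the toggle is fully back. I'm handing it in.

```bash
python3 -c "
from bench import job
print(job.job_done())"
```

```text
the job is handed in; nothing more can be done
None
```

The job is done and handed in at about 23 s of robot time, and my last checks all agreed with the task. The tool could not tilt, so I turned the plug and the probe in the grip by levering each with its stem tip still in its hole.

- **Plug:** I pulled it from the slanted port and parked it upright in the low stand. It met 32 N on bottoming out, and the last picture shows its collar flat on the cork.
- **Probe:** I took the black probe from the tall stand and pushed it into the port until it stopped dead at about 59 N, then let go. Its top is within about 2 mm of where a seated probe should be. The probe top's two-camera rays missed each other by 2.6 mm, so that figure is no finer than that.
- **Toggle:** I flipped it only after releasing the probe, pushing until it reached its end stop at about 25 N. The ball is now at x 607 mm, from 562 mm at the start.
- **Bystanders:** In the last pictures the ring, vial, bottles and red look-alikes are where they started. The arm is clear of everything.

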